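# Hook a sample canister out of its storage well

### The arm

A 6-joint arm with a two-finger parallel gripper is mounted at the origin on the work surface. World frame = base frame: x ahead of the robot, y to its left, z up, the work surface at z = 0. Lengths are in m, angles in rad, forces in N, time in s.
With the tool pointing down it reaches from about 0.225 to 0.875 m from the base axis. Payload 3.4 kg.
Tool frame: the origin (TCP) lies between the finger pads; the fingertips stand 11 mm ahead of it and the grasp point (between the pads) lies 8 mm behind it (tips_ahead is the distance from the TCP to the fingertips, in m); z points along the fingers, x is the direction in which the jaws open and shut, and the axes are right-handed (so a half turn about z gives the same grasp; the last joint's range is limited). The gripper opens to 85 mm and grips with 20 to 120 N. Pads are 22 mm wide; open, the fingers measure 114 mm over their backs; the gripper's body (76 mm by 85 mm) begins 54 mm behind the grasp point. The pads swing forward as they close: fully open they stand 13 mm farther back than shut.
Start: joints at [-1.453, 0.276, 1.505, -0, 1.361, -0.121], TCP at [0.136, -0.559, 0.242] pointing down, gripper open.
Joint ranges: [-2.89, 2.89], [-0.75, 2.08], [0.22, 2.7], [-1.18, 4.32], [0.11, 2.71], [-2.7, 2.7]. Speed limits (rad/s): [2.57, 2.57, 3.14, 3.14, 3.14, 3.14].

### API

Orientations are given as a unit quaternion [w, x, y, z].
In Python, from rig import get_state, get_image, sign_off, masks_of, tips_ahead gives the robot as it stands.
- The arm moves only by the tool play_rows, never from a script. Its argument "series" is a list of rows, each an object of numbers: "fingers": the closure, from -1 (fully open) to 1 (shut); "dx", "dy", "dz": the shift along the world's x, y, z in mm; "turn": the turn about the world's z in rad. A call has 1 to 20 rows; each row shifts and turns the pose as measured when the row begins; what a row does not reach is not made up. A row lasts 1/12 s, in which the tool goes at most 41.7 mm and 7.16 degrees, less where a joint would pass 70% of its speed; a pose out of reach is approached as far as the arm can. A call with a gripper value outside its range is refused whole. The fingers move at their own pace and stop on an object; "squeeze" is the grip in N (left out, the last holds). Time passes only in rows, so rows that do not move let the fingers close. It gives the time, the measured TCP pose, the force and the opening at its end, in the units of the state.
- get_state(): the state, without advancing time (a new reading comes with each control period).
- get_image(name): name is "side" or "top"; returns a dict with "pixels" (400x640x3 uint8, red, green, blue), "vfov" (degrees; the focal length in pixels is half the picture's height over the tangent of half this angle, whatever the lens; pixels are square), "cx", "cy" (the principal point, pixels), "rvec" (rotation vector, rad) and "tvec" (3), from world to camera coordinates, as OpenCV has them. Camera axes: x right, y down, z forward; pixel columns grow to the right and rows downward; lengths in m; the calibration is good to about 2 mm. A picture is of the moment at which its call begins. There is no depth.
- sign_off(): hands the job in, once; it reports no verdict.
Trained networks look in a picture, given as the dict that the camera call returned (one of the last four; its "shot" number tells which), for a name from the list of things; names that differ only in an ending like _2 or _b are one class to them, and where a whole thing is asked for, a point or a joint stands for the part that bears it (a point fixed in the world has none). Each returns a list of dicts, best first, with "p" (0 to 1); they miss things now and then, are a little off and sometimes report something else, mostly with a low value. They report only what shows in the picture. A call takes as long as a camera call. They do not tell look-alikes from the thing itself.
- masks_of(picture, label): "region" (400x640 bool, what is visible of it) and "xy" ([column, row] in pixels, amid what is visible of it).
The state is a dict: "clock": time; "qpos": joint angles; "qd": joint speeds; "effort": joint torques, N m; "position": TCP position; "ee_rot": TCP orientation; "contact_force": force on the tool from outside, world axes, zero at the start; "moment": the same for the moment, N m; "width": finger opening in m.
Only numpy, scipy, OpenCV 4.12 (cv2) and the standard library are available. Lean on these libraries where they do the work, as an engineer would, in place of code of your own. Each camera call takes 0.05 s, during which the arm holds its last target. There are 200 camera calls.

### The job

Take the hook tool from its stand and use it to catch the wire bail of the red-lidded canister, draw the canister up out of its deep well and set it down upright in the white dish, still on the hook. Then slip the hook out and hang it back in the fork of its stand. Do not touch the red canister with the gripper, keep it upright, and leave the blue-lidded canister and the other things on the bench where they are.

Things in the scene. Friction and masses are not known exactly. Their poses are not given: they have to be found in the camera images.
- hook: hook tool, 162 mm high, 0.1 kg, z up along its 5 mm round steel shank. Origin: on the shank's axis, at the axis of the 5 mm floor bar at its foot, which runs 14 mm along tool +x to a 5 mm upturned lip (lip top 8.5 mm above the origin, outer face at x 16.5 mm; 9 mm clear between shank and lip). Starts hanging upright in the stand's fork, its +x along the stand's +x
- hook_handle (a point): point on the axis of the yellow handle, 133 mm above the hook's origin, good to grip. The handle is square, 14 x 14 mm, sides along the tool's x and y, from 100 to 160 mm above the hook's origin
- hook_crook (a point): point in the crook of the hook where a caught wire lies: 7 mm along +x and 4.5 mm up from the hook's origin
- hook_flange (a point): centre of the underside of the hook's square flange (30 x 30 mm, 5 thick), 95 mm above the hook's origin, just below the handle
- stand: fixed hook stand: dark base 100 (x) x 80 (y) x 8 mm; an upright on its +x side (x 29 to 43 mm) carries two level prongs pointing to -x (x +33 to -31 mm), each 10 mm wide, with a 12 mm slot along x between them, tops 110 mm above the table. Origin: centre of the base's underside. The hook's shank hangs in the slot, flange on the prongs
- fork (a point): middle of the slot, level with the prongs' tops, right above the stand's origin: the centre of the flange's underside rests here (hook's origin then 15 mm above the table). With the hook's x along the slot its foot passes straight up and down through the slot
- well_red: fixed white round storage well with the red-lidded canister in it: 84 mm outside (94 mm grey foot), 120 high; vertical bore 64 mm across and 110 deep, open at the top. Origin: centre of its underside; bore floor 10 mm above that. The two wells look alike and may change places.
- well_blue: fixed white round storage well with the blue-lidded canister in it: 84 mm outside (94 mm grey foot), 120 high; vertical bore 64 mm across and 110 deep, open at the top. Origin: centre of its underside; bore floor 10 mm above that. The two wells look alike and may change places.
- well_red_mouth (a point): centre of the top of the red canister's well, 120 mm above the table
- canister_red: red-lidded aluminium sample canister: cylinder 54 mm across, 30 high (top 6 mm is the red lid), with a fixed upright wire bail on top; 62 mm high in all, 0.08 to 0.17 kg. Origin: centre of its underside; z up. Starts on the floor of the red well, up to 3 mm off-centre.
- canister_red_bail (a point): middle of the axis of the bail's top bar, 60 mm above the red canister's origin. The bail is 4 mm wire in the canister's y-z plane: legs at y +-16 mm, straight top bar 20 mm long along y; clear opening 28 mm high above the lid, 28 mm wide. A hook goes under it along the canister's x, from either side
- canister_blue: blue-lidded aluminium sample canister: cylinder 54 mm across, 30 high (top 6 mm is the blue lid), with a fixed upright wire bail on top; 62 mm high in all, 0.08 to 0.17 kg. Origin: centre of its underside; z up. Starts on the floor of the blue well, up to 3 mm off-centre. To be left alone
- dish: fixed shallow round white dish, 106 mm outside, 96 mm inside, rim 14 high, inner floor 4 mm above the table. Origin: centre of its underside
- jar: specimen jar with black cap, 48 mm across, 60 mm high; bystander, to be left alone; origin: centre of its underside
- slide_box: blue and white slide box, 82 x 102 x 33 mm; bystander, to be left alone; origin: centre of its underside
- petri: covered clear petri dish, 90 mm across, 18 mm high; bystander, to be left alone; origin: centre of its underside
- objective: loose black and steel microscope objective with a blue band, standing upright, 31 mm across, 46 mm high; bystander, to be left alone; origin: centre of its underside
- marker: orange marker pen with black cap lying flat, 120 mm long, 12 mm high, along its x axis; bystander, to be left alone; origin: centre of its underside
Things that resemble listed ones, but are neither listed nor needed, are in the scene too. Leave any pink look-alike of the hook alone.

How it is judged:
By the outcome, as a careful person would: the job done as asked, in the order asked, and still so for the second after the job is handed in, with the robot touching nothing.
It also fails if it takes over 61 s, if anything falls off the work surface, if the arm or the gripper's body presses on something with over 40 N, if the wrist force passes 120 N, or if a joint passes its speed limit or range.

## Working session

There is one attempt and no reset: what is moved stays moved. The work goes in short steps, Python scripts to look and compute and a tool call to move; the robot and the scene stay as the last step left them, time stands still between calls to the robot, and variables do not carry over. Pictures are saved under pics/ and viewed, about 8 in all and at most 12, crops included, and the job is handed in when it is done.

Besides the shell and the picture viewer there is one more tool, called after "Call:" as name([rows], argument=value, ...), one row to a line, values as JSON. play_rows: Moves the arm, as the interface text tells. Its arguments: {"type":"object","properties":{"series":{"type":"array"},"squeeze":{"type":"number"}},"required":["series"]}

```bash
mkdir -p pics
cat > h.py <<'E'
import sys; sys.path.insert(0,'.')
from rig import *
import numpy as np, cv2
def cam(p):
    f=p["pixels"].shape[0]/2/np.tan(np.radians(p["vfov"])/2)
    K=np.array([[f,0,p["cx"]],[0,f,p["cy"]],[0,0,1.]])
    R=cv2.Rodrigues(np.array(p["rvec"],float))[0]; return K,R,np.array(p["tvec"],float).reshape(3)
def onplane(p,uv,z):
    K,R,t=cam(p); c=-R.T@t; d=R.T@np.linalg.inv(K)@np.array([uv[0],uv[1],1.]); s=(z-c[2])/d[2]; return c+s*d
def proj(p,X):
    K,R,t=cam(p); q=K@(R@np.asarray(X,float)+t); return q[:2]/q[2]
def save(p,n,box=None,k=1):
    a=p["pixels"][:,:,::-1]
    if box: a=a[box[1]:box[3],box[0]:box[2]]
    cv2.imwrite('pics/'+n,cv2.resize(a,None,fx=k,fy=k,interpolation=cv2.INTER_CUBIC))
E
python3 - <<'E'
from h import *
s=get_state(); print({k:np.round(v,3) for k,v in s.items()}, tips_ahead)
for n in ["top","side"]:
    p=get_image(n); save(p,n+'0.png')
    K,R,t=cam(p); print(n,K[0,0],p["cx"],p["cy"],-R.T@t,R[2])
    for l in ["hook","stand","well_red","well_blue","canister_red","canister_blue","dish"]:
        for m in masks_of(p,l)[:3]:
            ys,xs=np.where(m["region"]); print(l,round(m["p"],2),np.round(m["xy"]),(xs.min(),xs.max(),ys.min(),ys.max()), onplane(p,m["xy"],0).round(3))
E
```

```text
{'clock': np.float64(0.0), 'qpos': array([-1.453,  0.277,  1.506,  0.   ,  1.361, -0.121]), 'qd': array([ 0.001, -0.   , -0.   ,  0.002, -0.   ,  0.001]), 'effort': array([ 1.0000e-03, -4.1677e+01, -2.4580e+01, -0.0000e+00,  1.1000e-02,
        0.0000e+00]), 'position': array([ 0.136, -0.558,  0.241]), 'ee_rot': array([-0.001,  0.786, -0.618, -0.001]), 'contact_force': array([ 0.281,  0.024, -0.611]), 'moment': array([0.041, 0.058, 0.03 ]), 'width': np.float64(0.085)} 0.011
top 475.61549398829214 309.7924038702674 206.42761198835623 [ 0.36461934 -0.04899443  1.42015659] [ 0.09998692  0.00111788 -0.99498812]
hook 0.52 [409. 211.] (np.int64(402), np.int64(414), np.int64(206), np.int64(217)) [ 0.499 -0.345  0.   ]
hook 0.49 [453. 275.] (np.int64(443), np.int64(458), np.int64(267), np.int64(285)) [ 0.31  -0.476  0.   ]
hook 0.46 [419. 148.] (np.int64(404), np.int64(423), np.int64(131), np.int64(183)) [ 0.693 -0.376  0.   ]
stand 0.64 [397. 219.] (np.int64(383), np.int64(417), np.int64(196), np.int64(235)) [ 0.473 -0.31   0.   ]
stand 0.57 [198. 180.] (np.int64(173), np.int64(213), np.int
[... 1318 characters left out ...]
64(266), np.int64(342)) [0.618 0.258 0.   ]
well_red 0.46 [338. 142.] (np.int64(334), np.int64(342), np.int64(129), np.int64(150)) [ 0.566 -0.572  0.   ]
well_red 0.31 [245. 184.] (np.int64(234), np.int64(262), np.int64(174), np.int64(193)) [ 0.757 -0.204  0.   ]
well_blue 0.8 [264. 243.] (np.int64(242), np.int64(284), np.int64(211), np.int64(274)) [0.573 0.032 0.   ]
canister_blue 0.63 [191. 241.] (np.int64(163), np.int64(214), np.int64(220), np.int64(259)) [0.755 0.084 0.   ]
canister_blue 0.58 [195. 304.] (np.int64(170), np.int64(226), np.int64(266), np.int64(342)) [0.624 0.255 0.   ]
dish 0.75 [283. 204.] (np.int64(267), np.int64(303), np.int64(193), np.int64(216)) [ 0.595 -0.14   0.   ]
```

Run:
```python
import cv2,numpy as np
a=cv2.imread('pics/top0.png')[120:300,160:480]; b=cv2.imread('pics/side0.png')[100:350,140:460]
k=2.3
o=np.zeros((600,800,3),np.uint8)
A=cv2.resize(a,(530,298),interpolation=cv2.INTER_CUBIC)
cv2.imwrite('pics/top0c.png',cv2.resize(a,(800,450),interpolation=cv2.INTER_CUBIC))
cv2.imwrite('pics/side0c.png',cv2.resize(b,(768,600),interpolation=cv2.INTER_CUBIC))
```

```text
(no output)
```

View pics/top0c.png

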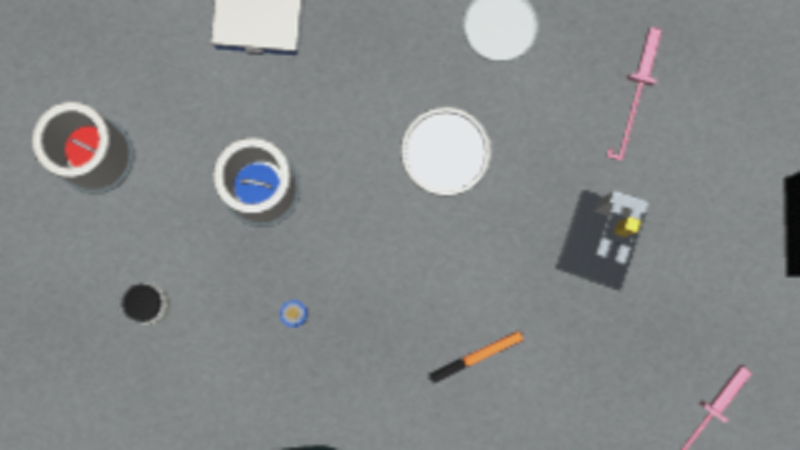

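View pics/side0c.png

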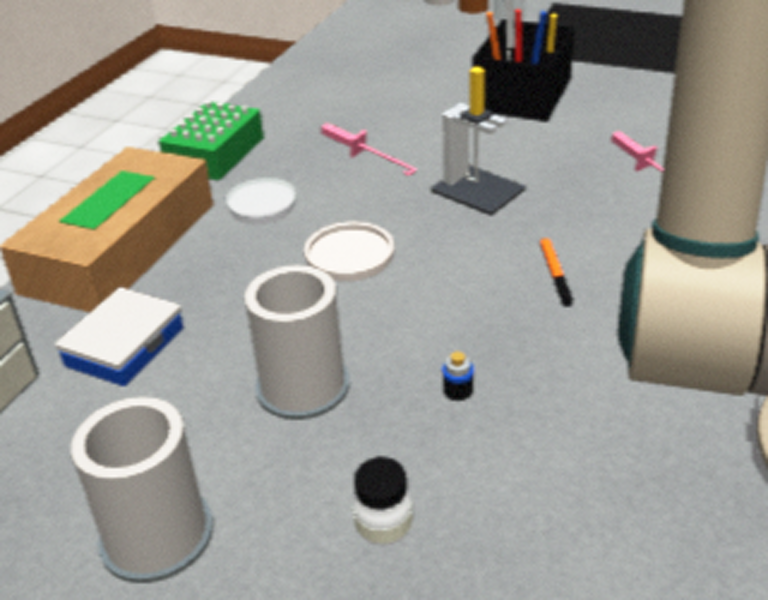

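Top view: the well with the red lid is at full-image px (188,176), the blue one at (261,190), the white dish at (338,180), and the stand with its yellow-handled hook at (412,210). There are two pink look-alikes lying at (415,150) and (455,280). The only yellow hook hangs in the dark stand, so that is the tool. I'll enlarge the stand and the red well to confirm.

Run:
```python
from h import *
p=get_image("top"); a=p["pixels"][:,:,::-1]; np.savez('top0.npz',**p)
s=get_image("side"); np.savez('side0.npz',**s)
A=cv2.resize(a[155:205,168:218],(400,400),interpolation=cv2.INTER_CUBIC)
B=cv2.resize(a[190:240,376:426],(400,400),interpolation=cv2.INTER_CUBIC)
cv2.imwrite('pics/ab.png',np.hstack([A,B]))
def ell(m): return cv2.fitEllipse(max(cv2.findContours(m.astype(np.uint8),cv2.RETR_EXTERNAL,cv2.CHAIN_APPROX_NONE)[0],key=len))
for im,n in [(p,"top"),(s,"side")]:
    h=cv2.cvtColor(im["pixels"],cv2.COLOR_RGB2HSV).astype(int)
    def blob(m,box):
        x0,y0,x1,y1=box; q=np.zeros(m.shape,bool); q[y0:y1,x0:x1]=m[y0:y1,x0:x1]; ys,xs=np.where(q); return q,xs,ys
    y=(h[...,0]>20)&(h[...,0]<35)&(h[...,1]>130)&(h[...,2]>90)
    q,xs,ys=blob(y,(376,190,426,240) if n=="top" else (320,110,370,170)); print(n,"yellow",len(xs),xs.mean(),ys.mean(),xs.min(),xs.max(),ys.min(),ys.max())
    if n=="top":
        q,xs,ys=blob(((h[...,0]<8)|(h[...,0]>172))&(h[...,1]>120),(168,155,218,205)); print("red",len(xs),xs.min(),xs.max(),ys.min(),ys.max(),ell(q))
        w=(h[...,1]<30)&(h[...,2]>170)
        for nm,box,z in [("dish",(316,155,362,205),.014),("redrim",(165,150,210,200),.12)]:
            q,xs,ys=blob(w,box); e=ell(q); print(nm,e,onplane(p,e[0],z))
```

```text
top yellow 40 411.125 210.45 407 415 207 213
red 143 186 199 170 185 ((192.1354522705078, 177.50714111328125), (10.367327690124512, 16.521503448486328), 30.977724075317383)
dish ((337.92547607421875, 179.94677734375), (34.19026565551758, 34.67399978637695), 117.01786041259766) [ 0.5868128  -0.13017891  0.014     ]
redrim ((187.56192016601562, 175.24522399902344), (28.67652702331543, 29.448942184448242), 57.79893493652344) [0.57641544 0.29182764 0.12      ]
side yellow 137 342.48175182481754 134.47445255474452 336 369 110 147
```

View pics/ab.png

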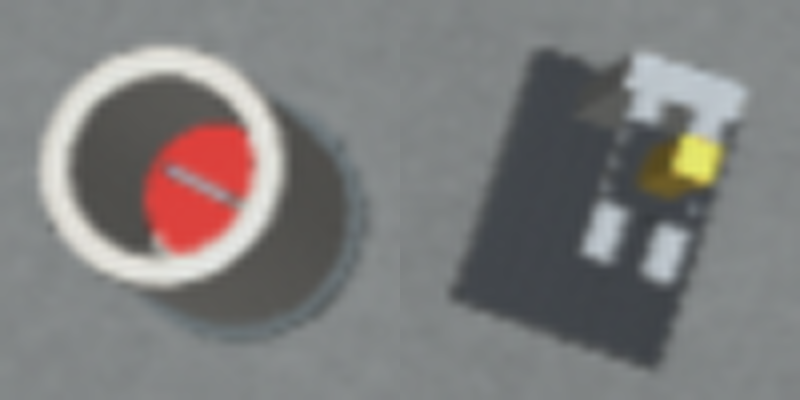

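```bash
cat > fit.py <<'E'
from h import *
from scipy.optimize import differential_evolution
p=dict(np.load('top0.npz'))
S=6; x0,y0,x1,y1=168,155,218,205
im=p["pixels"][y0:y1,x0:x1].astype(float); red=np.clip((im[...,0]-0.5*(im[...,1]+im[...,2]))/155,0,1)
W=lambda P: np.array([((proj(p,q)-[x0,y0]+.5)*S) for q in P])
th=np.linspace(0,2*np.pi,60,endpoint=False); C=np.c_[np.cos(th),np.sin(th)]
K,R,t=cam(p); f=K[0,0]
def render(v):
    cx,cy,a,mx,my=v
    m=np.zeros((50*S,50*S),np.float32)
    poly=lambda c,r,z: np.round(W([[c[0]+r*k[0],c[1]+r*k[1],z] for k in C])*8).astype(np.int32)
    cv2.fillPoly(m,[poly((cx,cy),.027,.04)],1.,shift=3)
    d=np.array([-np.sin(a),np.cos(a)])
    pts=[(-.016,.04),(-.016,.064),(-.010,.070),(.010,.070),(.016,.064),(.016,.04)]
    P=W([[cx+d[0]*k,cy+d[1]*k,z] for k,z in pts])
    cv2.polylines(m,[np.round(P*8).astype(np.int32)],False,0.2,int(round(.004*f/1.37*S)),shift=3)
    mo=np.zeros_like(m); cv2.fillPoly(mo,[poly((mx,my),.032,.12)],1.,shift=3)
    return cv2.resize(cv2.GaussianBlur(m*mo,(0,0),2),(50,50),interpolation=cv2.INTER_AREA)
cost=lambda v: ((render(v)-red)**2).sum()
if __name__=="__main__":
    print(red.max())
    r=differential_evolution(cost,[(.56,.60),(.275,.31),(-1.7,1.7),(.56,.60),(.275,.31)],seed=1,maxiter=120,popsize=12)
    print(r.fun,r.x.round(4),np.degrees(r.x[2]))
    # both dipped yaw sensitivity
    for d in np.radians([-10,-5,5,10]): print(round(np.degrees(d)),cost(r.x+[0,0,d,0,0]))
    for cc in [(0.002,0),(-.002,0),(0,.002),(0,-.002)]: print(cc,cost(r.x+[cc[0],cc[1],0,0,0]))
    px=lambda c,z: onplane(p,[376+(c[0]+.5)/8-.5,190+(c[1]+.5)/8-.5],z)
    TL,BL,BR=px((138,47),.008),px((52,295),.008),px((258,368),.008)
    print("stand centre",(TL+BR)/2,np.linalg.norm(TL-BL),np.linalg.norm(BL-BR),"yaw",np.degrees(np.arctan2(*(TL-BL)[1::-1])),np.degrees(np.arctan2(*(BL-BR)[1::-1]))-90)
    print("handle top",px((297,159),.175))
    pr1=px((204,232),.110);pr2=px((264,253),.11); print("prongs mid",pr1,pr2, "upright", px((286,85),.11))
E
python3 fit.py
```

```text
1.0
1.2216338172029253 [ 0.5786  0.2909 -0.4478  0.5768  0.2924] -25.657958923717885
-10 3.5896031112377926
-5 1.9305309376449062
5 2.032394303619898
10 3.873184789918335
(0.002, 0) 7.267546661280722
(-0.002, 0) 7.05084394245696
(0, 0.002) 4.385438800145988
(0, -0.002) 5.484594469991299
stand centre [ 0.4840169  -0.31734728  0.008     ] 0.09869006917635427 0.0806558279857661 yaw -18.955000694513288 -18.69137693153472
handle top [ 0.48620081 -0.31828189  0.175     ]
prongs mid [ 0.46670743 -0.30009862  0.11      ] [ 0.45977977 -0.32077814  0.11      ] upright [ 0.51824952 -0.32866601  0.11      ]
```

Confirmed: the crop shows the upright yellow hook hanging in the stand's slot, and the red lid in the left well with its bail running at about -25.7° + 90°. Next I move above the hook.

Call:
play_rows([
  {"fingers": -1,"dx": 25,"dy": 17.2,"dz": 2,"turn": 0.072},
  {"fingers": -1,"dx": 25,"dy": 17.2,"dz": 2,"turn": 0.072},
  {"fingers": -1,"dx": 25,"dy": 17.2,"dz": 2,"turn": 0.072},
  {"fingers": -1,"dx": 25,"dy": 17.2,"dz": 2,"turn": 0.072},
  {"fingers": -1,"dx": 25,"dy": 17.2,"dz": 2,"turn": 0.072},
  {"fingers": -1,"dx": 25,"dy": 17.2,"dz": 2,"turn": 0.072},
  {"fingers": -1,"dx": 25,"dy": 17.2,"dz": 2,"turn": 0.072},
  {"fingers": -1,"dx": 25,"dy": 17.2,"dz": 0,"turn": 0.072},
  {"fingers": -1,"dx": 25,"dy": 17.2,"dz": 0,"turn": 0.072},
  {"fingers": -1,"dx": 25,"dy": 17.2,"dz": 0,"turn": 0.072},
  {"fingers": -1,"dx": 25,"dy": 17.2,"dz": 0,"turn": 0.072},
  {"fingers": -1,"dx": 25,"dy": 17.2,"dz": 0,"turn": 0.072},
  {"fingers": -1,"dx": 25,"dy": 17.2,"dz": 0,"turn": 0.072},
  {"fingers": -1,"dx": 25,"dy": 17.2,"dz": 0,"turn": 0.072},
], squeeze=60)

```text
clock: 2.07
position: [0.4946, -0.3103, 0.2578]
ee_rot: [0.003, 0.99, -0.143, 0.002]
contact_force: [0.6, -0.1, -0.1]
width: 0.0852
```

Call:
play_rows([
  {"fingers": -1,"dx": -9.6,"dy": -7.7,"dz": -20,"turn": -0.042},
  {"fingers": -1,"dx": 0,"dy": 0,"dz": -15,"turn": 0},
  {"fingers": -1,"dx": 0,"dy": 0,"dz": 0,"turn": 0},
])

```text
clock: 2.32
position: [0.4927, -0.3128, 0.2229]
ee_rot: [0.003, 0.987, -0.158, 0.006]
contact_force: [-1.2, 0.5, 0.4]
width: 0.0856
```

```bash
cat >> h.py <<'E'
from scipy.spatial.transform import Rotation as Ro
def st():
    s=get_state(); q=s["ee_rot"]; r=Ro.from_quat([q[1],q[2],q[3],q[0]]).as_matrix()
    print(round(s["clock"],2),"pos",np.round(s["position"]*1000,1),"yaw",round(np.degrees(np.arctan2(r[1,0],r[0,0])),2),"z",r[:,2].round(3),"F",np.round(s["contact_force"],2),"w",round(s["width"]*1000,1),"q5",round(s["qpos"][5],2)); return s
E
python3 -c "
from h import *
st()"
```

```text
2.32 pos [ 492.7 -312.8  222.9] yaw -18.16 z [ 0.011 -0.007 -1.   ] F [-1.18  0.52  0.41] w 85.6 q5 -0.37
```

Call:
play_rows([
  {"fingers": -1,"dx": -7.7,"dy": -5.2,"dz": 0,"turn": -0.01},
  {"fingers": -1},
  {"fingers": -1},
])

```text
invalid input at $.series[1]: expected keys fingers, dx, dy, dz, turn
```

```bash
python3 -c "
from h import *
st()
p=get_image('top'); save(p,'t1.png',(360,150,460,250),4)
st()
p=get_image('side'); save(p,'s1.png',(280,60,420,200),4)
st()"
```

```text
2.32 pos [ 492.7 -312.8  222.9] yaw -18.16 z [ 0.011 -0.007 -1.   ] F [-1.18  0.52  0.41] w 85.6 q5 -0.37
2.37 pos [ 492.6 -313.4  224. ] yaw -18.19 z [ 0.011 -0.008 -1.   ] F [-1.1   0.75 -0.27] w 85.2 q5 -0.37
2.42 pos [ 492.8 -314.2  225.1] yaw -18.23 z [ 0.013 -0.009 -1.   ] F [0.63 0.69 0.92] w 85.0 q5 -0.37
```

Call:
play_rows([
  {"fingers": -1,"dx": -7.7,"dy": -4.2,"dz": 0,"turn": -0.01},
  {"fingers": -1,"dx": 0,"dy": 0,"dz": 0,"turn": 0},
  {"fingers": -1,"dx": 0,"dy": 0,"dz": 0,"turn": 0},
])

```text
clock: 2.67
position: [0.4845, -0.3206, 0.2277]
ee_rot: [0.005, 0.986, -0.164, 0.008]
contact_force: [-0.2, -0.1, -0.2]
width: 0.0855
```

```bash
python3 -c "
from h import *
st()
p=get_image('side'); save(p,'s1.png',(270,60,430,190),5)
st()"
```

```text
2.67 pos [ 484.5 -320.6  227.7] yaw -18.93 z [ 0.015 -0.013 -1.   ] F [-0.16 -0.13 -0.16] w 85.5 q5 -0.37
2.72 pos [ 484.4 -320.7  227.9] yaw -18.93 z [ 0.015 -0.013 -1.   ] F [-0.79  0.45  0.57] w 85.3 q5 -0.37
```

View pics/s1.png

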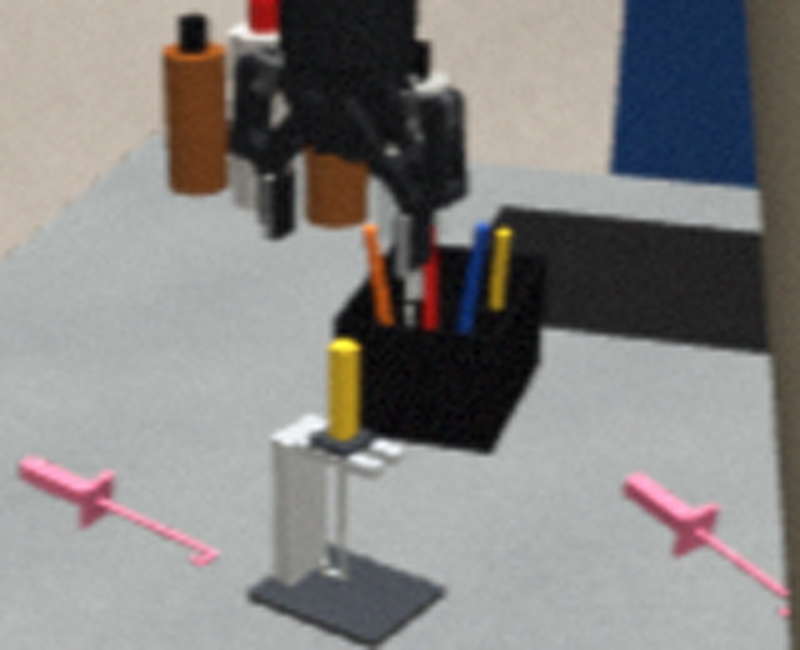

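The side crop shows the open gripper centred above the yellow handle (crop px (345,385)), with the prongs and flange below it. Next I go down and grip.

Call:
play_rows([
  {"fingers": -1,"dx": 0.5,"dy": 2.5,"dz": -12,"turn": 0},
  {"fingers": -1,"dx": 0,"dy": 0,"dz": -12,"turn": 0},
  {"fingers": -1,"dx": 0,"dy": 0,"dz": -12,"turn": 0},
  {"fingers": -1,"dx": 0,"dy": 0,"dz": -12,"turn": 0},
  {"fingers": -1,"dx": 0,"dy": 0,"dz": -12,"turn": 0},
  {"fingers": -1,"dx": 0,"dy": 0,"dz": -10,"turn": 0},
  {"fingers": -1,"dx": 0,"dy": 0,"dz": -8,"turn": 0},
  {"fingers": -1,"dx": 0,"dy": 0,"dz": -4,"turn": 0},
  {"fingers": -1,"dx": 0,"dy": 0,"dz": 0,"turn": 0},
  {"fingers": -1,"dx": 0,"dy": 0,"dz": 0,"turn": 0},
])

```text
clock: 3.55
position: [0.4854, -0.323, 0.1488]
ee_rot: [0.009, 0.986, -0.167, 0.014]
contact_force: [-0.8, 0.3, 1.2]
width: 0.0852
```

```bash
python3 -c "
from h import *
st()"
```

```text
3.55 pos [ 485.4 -323.   148.8] yaw -19.27 z [ 0.025 -0.022 -0.999] F [-0.75  0.31  1.19] w 85.2 q5 -0.37
```

Call:
play_rows([
  {"fingers": -1,"dx": 0,"dy": 5,"dz": -9,"turn": 0},
  {"fingers": -1,"dx": 0,"dy": 0,"dz": 0,"turn": 0},
])

```text
clock: 3.72
position: [0.486, -0.3183, 0.1402]
ee_rot: [0.009, 0.986, -0.168, 0.015]
contact_force: [0.0, 1.0, -0.6]
width: 0.0855
```

```bash
python3 -c "
from h import *
s=st(); print(s['qpos'].round(4)); get_image('top'); get_image('top');s=st(); print(s['qpos'].round(4),s['qd'].round(3))"
```

```text
3.72 pos [ 486.  -318.3  140.2] yaw -19.3 z [ 0.027 -0.023 -0.999] F [ 0.01  1.05 -0.64] w 85.5 q5 -0.36
[-6.9940e-01  3.4130e-01  1.6770e+00 -4.0000e-04  1.0878e+00 -3.6210e-01]
3.82 pos [ 487.  -319.7  141.7] yaw -19.28 z [ 0.029 -0.026 -0.999] F [-0.07 -0.44 -0.67] w 85.4 q5 -0.36
[-6.9970e-01  3.4050e-01  1.6743e+00 -1.0000e-03  1.0876e+00 -3.6250e-01] [-0.003 -0.003 -0.01  -0.001  0.003 -0.001]
```

Call:
play_rows([
  {"fingers": 1,"dx": -1,"dy": 1,"dz": -1,"turn": 0},
  {"fingers": 1,"dx": 0,"dy": 0,"dz": 0,"turn": 0},
  {"fingers": 1,"dx": 0,"dy": 0,"dz": 0,"turn": 0},
  {"fingers": 1,"dx": 0,"dy": 0,"dz": 0,"turn": 0},
  {"fingers": 1,"dx": 0,"dy": 0,"dz": 0,"turn": 0},
  {"fingers": 1,"dx": 0,"dy": 0,"dz": 0,"turn": 0},
  {"fingers": 1,"dx": 0,"dy": 0,"dz": 0,"turn": 0},
])

```text
clock: 4.4
position: [0.4869, -0.3192, 0.1423]
ee_rot: [0.011, 0.986, -0.167, 0.018]
contact_force: [-0.8, 0.3, -1.0]
width: 0.0133
```

```bash
python3 -c "
from h import *
s=st()"
```

```text
4.4 pos [ 486.9 -319.2  142.3] yaw -19.26 z [ 0.032 -0.028 -0.999] F [-0.78  0.33 -0.99] w 13.3 q5 -0.36
```

Call:
play_rows([
  {"fingers": 1,"dx": 0,"dy": 0,"dz": 15,"turn": 0},
  {"fingers": 1,"dx": 0,"dy": 0,"dz": 25,"turn": 0},
  {"fingers": 1,"dx": 0,"dy": 0,"dz": 25,"turn": 0},
  {"fingers": 1,"dx": 0,"dy": 0,"dz": 25,"turn": 0},
])

```text
clock: 4.73
position: [0.4822, -0.3154, 0.227]
ee_rot: [0.006, 0.986, -0.168, 0.01]
contact_force: [-0.4, 0.0, -1.1]
width: 0.0135
```

```bash
python3 -c "
from h import *
s=st()"
```

```text
4.73 pos [ 482.2 -315.4  227. ] yaw -19.29 z [ 0.018 -0.016 -1.   ] F [-0.36  0.02 -1.11] w 13.5 q5 -0.36
```

Call:
play_rows([
  {"fingers": 1,"dx": 0,"dy": 0,"dz": 30,"turn": 0},
  {"fingers": 1,"dx": 0,"dy": 0,"dz": 30,"turn": 0},
  {"fingers": 1,"dx": 0,"dy": 0,"dz": 25,"turn": 0},
  {"fingers": 1,"dx": 0,"dy": 0,"dz": 0,"turn": 0},
])

```text
clock: 5.07
position: [0.4825, -0.3158, 0.3196]
ee_rot: [0.008, 0.986, -0.168, 0.012]
contact_force: [0.7, -1.2, -0.2]
width: 0.0133
```

```bash
python3 -c "
from h import *
s=st(); p=get_image('side'); save(p,'s2.png',(270,40,430,190),4); s=st()
h=cv2.cvtColor(p['pixels'],cv2.COLOR_RGB2HSV)"
```

```text
5.07 pos [ 482.5 -315.8  319.6] yaw -19.29 z [ 0.022 -0.019 -1.   ] F [ 0.73 -1.2  -0.16] w 13.3 q5 -0.36
5.12 pos [ 481.8 -315.2  317.2] yaw -19.3 z [ 0.019 -0.017 -1.   ] F [-0.76 -0.06 -0.6 ] w 13.3 q5 -0.36
```

View pics/s2.png

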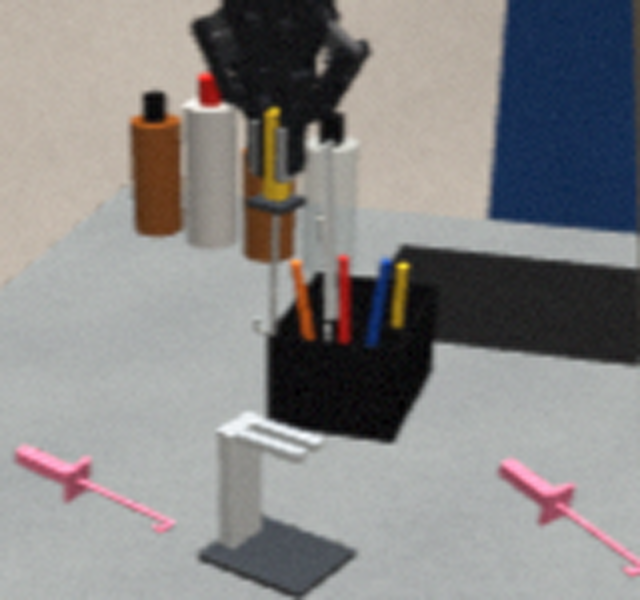

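The hook is in the grip, upright and clear of the stand (handle at crop px (272,150)). Next I carry it over to the red well.

Call:
play_rows([
  {"fingers": 1,"dx": 4,"dy": 20,"dz": 0,"turn": -0.006},
  {"fingers": 1,"dx": 4,"dy": 32,"dz": 0,"turn": -0.006},
  {"fingers": 1,"dx": 4,"dy": 32,"dz": 0,"turn": -0.006},
  {"fingers": 1,"dx": 4,"dy": 32,"dz": 0,"turn": -0.006},
  {"fingers": 1,"dx": 4,"dy": 32,"dz": 0,"turn": -0.006},
  {"fingers": 1,"dx": 4,"dy": 32,"dz": 0,"turn": -0.006},
  {"fingers": 1,"dx": 4,"dy": 32,"dz": 0,"turn": -0.006},
  {"fingers": 1,"dx": 4,"dy": 32,"dz": 0,"turn": -0.006},
  {"fingers": 1,"dx": 4,"dy": 32,"dz": 0,"turn": -0.006},
  {"fingers": 1,"dx": 4,"dy": 32,"dz": 0,"turn": -0.006},
  {"fingers": 1,"dx": 4,"dy": 32,"dz": 0,"turn": -0.006},
  {"fingers": 1,"dx": 4,"dy": 32,"dz": 0,"turn": -0.006},
  {"fingers": 1,"dx": 4,"dy": 32,"dz": 0,"turn": -0.006},
  {"fingers": 1,"dx": 4,"dy": 32,"dz": 0,"turn": -0.006},
  {"fingers": 1,"dx": 4,"dy": 32,"dz": 0,"turn": -0.006},
  {"fingers": 1,"dx": 4,"dy": 32,"dz": 0,"turn": -0.006},
  {"fingers": 1,"dx": 4,"dy": 32,"dz": 0,"turn": -0.006},
  {"fingers": 1,"dx": 4,"dy": 20,"dz": 0,"turn": -0.006},
  {"fingers": 1,"dx": 4,"dy": 10,"dz": 0,"turn": -0.004},
])

```text
clock: 6.7
position: [0.5398, 0.271, 0.2779]
ee_rot: [0.011, 0.973, -0.229, -0.019]
contact_force: [0.9, -0.2, -1.1]
width: 0.0131
```

```bash
python3 -c "
from h import *
s=st(); p=get_image('top'); save(p,'t2.png'); s=st()"
```

```text
6.7 pos [539.8 271.  277.9] yaw -26.56 z [-0.042 -0.013 -0.999] F [ 0.92 -0.15 -1.11] w 13.1 q5 0.81
6.75 pos [540.5 272.1 277.3] yaw -26.53 z [-0.042 -0.012 -0.999] F [ 1.83  2.1  -1.64] w 13.4 q5 0.81
```

Call:
play_rows([
  {"fingers": 1,"dx": 6,"dy": 7,"dz": 4,"turn": 0.004},
  {"fingers": 1,"dx": 6,"dy": 7,"dz": 4,"turn": 0.004},
  {"fingers": 1,"dx": 6,"dy": 7,"dz": 4,"turn": 0.004},
  {"fingers": 1,"dx": 4,"dy": 6,"dz": 4,"turn": 0.004},
  {"fingers": 1,"dx": 0,"dy": 0,"dz": 0,"turn": 0},
])

```text
clock: 7.17
position: [0.5623, 0.2962, 0.2883]
ee_rot: [0.016, 0.975, -0.221, -0.023]
contact_force: [0.6, 0.3, -0.4]
width: 0.013
```

```bash
cat >> h.py <<'E'
def foot(L=.127):
    s=st(); q=s["ee_rot"]; r=Ro.from_quat([q[1],q[2],q[3],q[0]]).as_matrix(); f=s["position"]+L*r[:,2]
    print("foot",(f*1000).round(1)); return f,r
E
python3 -c "
from h import *
foot(); p=get_image('top'); foot()
np.savez('top2.npz',**p)
a=cv2.resize(p['pixels'][150:210,160:240,::-1],None,fx=8,fy=8,interpolation=cv2.INTER_CUBIC); 
cv2.imwrite('pics/t2.png',a)"
```

```text
7.17 pos [562.3 296.2 288.3] yaw -25.64 z [-0.052 -0.021 -0.998] F [ 0.55  0.26 -0.44] w 13.0 q5 0.82
foot [555.7 293.6 161.5]
7.22 pos [561.8 295.4 287.9] yaw -25.66 z [-0.053 -0.022 -0.998] F [-0.08 -0.44 -1.69] w 13.0 q5 0.82
foot [555.1 292.7 161.1]
```

View pics/t2.png

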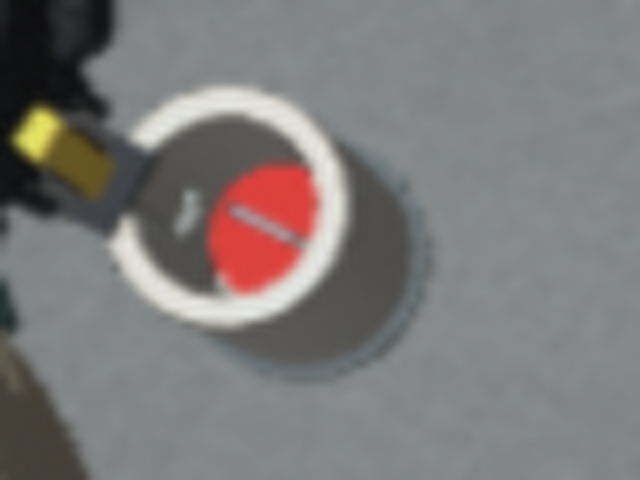

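```bash
cat > cmp.py <<'E'
from h import *
p=dict(np.load('top2.npz')); 
T=np.array([.5618,.2954,.2879]); z=np.array([-.053,-.022,-.998]); x=np.array([np.cos(np.radians(-25.7)),np.sin(np.radians(-25.7)),0]); x-=z*(x@z); x/=np.linalg.norm(x)
o=T+.127*z
for n,a,b in [("lipmid",.0075,0),("shank",0,0),("liptip",.014,.006),("handletop",0,.160),("flange",0,.0975)]:
    X=o+a*x-b*z; print(n,(X*1000).round(1),proj(p,X).round(2),((proj(p,X)-[160,150]+.5)*8-.5).round())
E
python3 cmp.py
```

```text
lipmid [561.8 289.3 160.9] [184.36 178.13] [198. 229.]
shank [555.1 292.6 161.2] [183.01 180.59] [188. 248.]
liptip [568.  286.7 166.6] [184.91 175.51] [203. 208.]
handletop [563.5 296.1 320.8] [163.62 166.48] [ 32. 135.]
flange [560.2 294.8 258.5] [171.81 172.44] [ 98. 183.]
```

The crop shows the handle top at (40,138), the flange at (105,180) and the foot at (187,212) inside the mouth outline. The bail runs from (232,208) to (300,240). The foot sits about 5 mm off the FK prediction, so I'll correct for that and descend part way.

Call:
play_rows([
  {"fingers": 1,"dx": -0.5,"dy": 2,"dz": -12,"turn": 0},
  {"fingers": 1,"dx": -0.5,"dy": 2,"dz": -12,"turn": 0},
  {"fingers": 1,"dx": -0.5,"dy": 1,"dz": -12,"turn": 0},
  {"fingers": 1,"dx": 0,"dy": 0,"dz": -12,"turn": 0},
])

```text
clock: 7.55
position: [0.5613, 0.297, 0.2415]
ee_rot: [0.016, 0.974, -0.223, -0.021]
contact_force: [-0.3, 0.5, -0.8]
width: 0.0129
```

```bash
python3 -c "
from h import *
foot(); p=get_image('top'); foot()
np.savez('top3.npz',**p)
a=cv2.resize(p['pixels'][150:210,160:240,::-1],None,fx=8,fy=8,interpolation=cv2.INTER_CUBIC); 
cv2.imwrite('pics/t3.png',a)"
```

```text
7.55 pos [561.3 297.  241.5] yaw -25.86 z [-0.048 -0.022 -0.999] F [-0.32  0.53 -0.82] w 12.9 q5 0.83
foot [555.2 294.2 114.7]
7.6 pos [560.  296.2 238.6] yaw -25.88 z [-0.053 -0.024 -0.998] F [ 0.54 -0.08 -2.79] w 13.3 q5 0.83
foot [553.3 293.2 111.9]
```

View pics/t3.png

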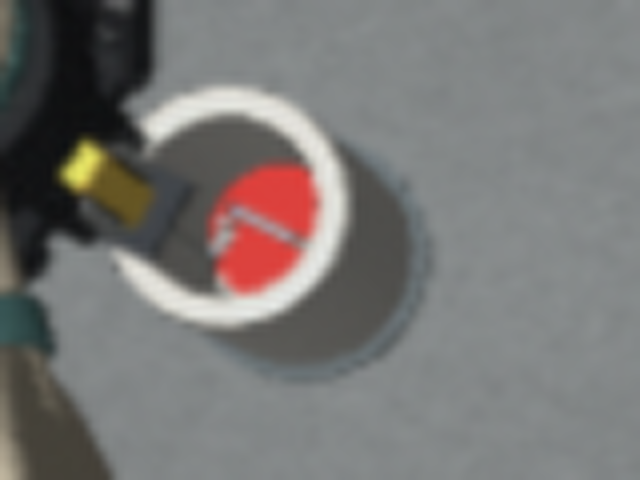

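Run:
```python
from h import *
p=dict(np.load('top3.npz'))
px=lambda c,z: (onplane(p,[160+(c[0]+.5)/8-.5,150+(c[1]+.5)/8-.5],z)*1000).round(1)
print("shank base",px((214,250),.112),"mid",px((222,237),.113),"lip top",px((231,220),.1195))
print("handle top",px((82,158),.271), "flange c", px((148,205),.2095))
print("pred mid",[553.3+6.8,293.2-3.3])
```

```text
shank base [562.  296.7 112. ] mid [566.5 293.9 113. ] lip top [571.5 289.3 119.5]
handle top [565.8 296.3 271. ] flange c [561.6 292.8 209.5]
pred mid [560.0999999999999, 289.9]
```

Call:
play_rows([
  {"fingers": 1,"dx": -2,"dy": 4.5,"dz": 0,"turn": 0},
  {"fingers": 1,"dx": 0,"dy": 1.5,"dz": -8,"turn": 0},
  {"fingers": 1,"dx": 0,"dy": 0,"dz": -5,"turn": 0},
])

```text
clock: 7.85
position: [0.5575, 0.3008, 0.2258]
ee_rot: [0.018, 0.974, -0.224, -0.023]
contact_force: [0.3, -0.4, -0.6]
width: 0.0127
```

```bash
python3 -c "
from h import *
foot(); p=get_image('top'); foot(); np.savez('top4.npz',**p)"
```

```text
7.85 pos [557.5 300.8 225.8] yaw -26.0 z [-0.053 -0.025 -0.998] F [ 0.29 -0.41 -0.58] w 12.7 q5 0.84
foot [550.8 297.7  99. ]
7.9 pos [557.2 300.7 225.1] yaw -25.99 z [-0.054 -0.025 -0.998] F [-0.4  -0.56 -1.09] w 13.3 q5 0.84
foot [550.3 297.5  98.3]
```

Call:
play_rows([
  {"fingers": 1,"dx": 0.5,"dy": 0.5,"dz": -13,"turn": 0},
  {"fingers": 1,"dx": 0.5,"dy": 0.5,"dz": -13,"turn": 0},
  {"fingers": 1,"dx": 0.5,"dy": 0.5,"dz": -13,"turn": 0},
  {"fingers": 1,"dx": 0,"dy": 0,"dz": -6,"turn": 0},
])

```text
clock: 8.23
position: [0.5605, 0.3027, 0.1819]
ee_rot: [0.016, 0.974, -0.224, -0.02]
contact_force: [0.2, -0.1, 0.2]
width: 0.0134
```

```bash
python3 -c "
from h import *
foot(); p=get_image('top'); foot(); np.savez('top5.npz',**p)
a=cv2.resize(p['pixels'][155:205,165:215,::-1],None,fx=10,fy=10,interpolation=cv2.INTER_CUBIC); 
cv2.imwrite('pics/t5.png',a)"
```

```text
8.23 pos [560.5 302.7 181.9] yaw -25.97 z [-0.047 -0.023 -0.999] F [ 0.19 -0.1   0.23] w 13.4 q5 0.84
foot [554.5 299.8  55.1]
8.28 pos [560.1 302.5 181.3] yaw -25.98 z [-0.048 -0.024 -0.999] F [-0.81 -0.05 -1.74] w 13.0 q5 0.84
foot [554.  299.5  54.4]
```

View pics/t5.png

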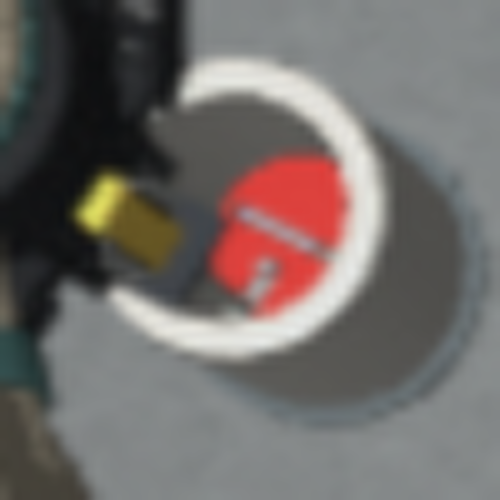

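The crop shows the foot inside the well beside the bail, with the lip at (266,268), the floor bar end at (252,303), and the bar from (240,212) to (330,255). I'll work out the offset next.

```bash
cat > rel.py <<'E'
from h import *
a=np.radians(-25.7); u=np.array([np.cos(a),np.sin(a)]); v=np.array([-u[1],u[0]]); c=np.array([.5786,.2909])
def uv(x): d=(np.asarray(x)[:2]-c)*1000; return np.round([d@u,d@v],1)
E
python3 - <<'E'
from rel import *
p=dict(np.load('top5.npz'))
px=lambda c,z: onplane(p,[165+(c[0]+.5)/10-.5,155+(c[1]+.5)/10-.5],z)
print("lip(exp u=shank+14)",uv(px((266,268),.0625)),"bar end(shank+2)",uv(px((252,303),.055)),"mid(+7.5)",uv(px((258,288),.057)))
for n,k in (("bar -10",-.01),("bar +10",.01),("mid",0)):
    X=[*(c+k*v),.07]; print(n,((proj(p,X)-[165,155]+.5)*10-.5).round())
E
```

```text
lip(exp u=shank+14) [-11.5  -0.1] bar end(shank+2) [-22.2   0.9] mid(+7.5) [-17.6   0.8]
bar -10 [309. 244.]
bar +10 [247. 213.]
mid [278. 228.]
```

Call:
play_rows([
  {"fingers": 1,"dx": 3,"dy": -1.5,"dz": -3,"turn": 0.003},
  {"fingers": 1,"dx": 5,"dy": -2.5,"dz": 0,"turn": 0},
  {"fingers": 1,"dx": 5,"dy": -2.5,"dz": 0,"turn": 0},
  {"fingers": 1,"dx": 2,"dy": -1.5,"dz": 0,"turn": 0},
])

```text
clock: 8.62
position: [0.577, 0.2944, 0.1799]
ee_rot: [0.016, 0.975, -0.222, -0.02]
contact_force: [0.2, -0.8, -1.1]
width: 0.0137
```

```bash
python3 -c "
from rel import *
f,r=foot(); print(uv(f)); p=get_image('top'); f,r=foot(); print(uv(f)); np.savez('top6.npz',**p)
a=cv2.resize(p['pixels'][155:205,165:215,::-1],None,fx=10,fy=10,interpolation=cv2.INTER_CUBIC); 
cv2.imwrite('pics/t6.png',a)"
```

```text
8.62 pos [577.  294.4 179.9] yaw -25.72 z [-0.045 -0.023 -0.999] F [ 0.16 -0.8  -1.13] w 13.7 q5 0.82
foot [571.2 291.5  53.1]
[-6.9 -2.7]
8.67 pos [577.5 294.1 180.1] yaw -25.75 z [-0.045 -0.023 -0.999] F [ 0.76  0.2  -1.45] w 13.1 q5 0.82
foot [571.8 291.2  53.3]
[-6.2 -2.7]
```

Call:
play_rows([
  {"fingers": 1,"dx": -1.2,"dy": 0.6,"dz": 4,"turn": 0},
  {"fingers": 1,"dx": 0,"dy": 0,"dz": 5,"turn": 0},
  {"fingers": 1,"dx": 0,"dy": 0,"dz": 5,"turn": 0},
  {"fingers": 1,"dx": 0,"dy": 0,"dz": 5,"turn": 0},
  {"fingers": 1,"dx": 0,"dy": 0,"dz": 4,"turn": 0},
])

```text
clock: 9.08
position: [0.5765, 0.2943, 0.2057]
ee_rot: [0.016, 0.975, -0.223, -0.019]
contact_force: [-0.7, -0.4, -1.9]
width: 0.0133
```

```bash
python3 -c "
from rel import *
f,r=foot(); print(uv(f)); p=get_image('top'); f,r=foot(); print(uv(f)); np.savez('top7.npz',**p)
b=cv2.resize(p['pixels'][155:205,165:215,::-1],(400,400),interpolation=cv2.INTER_CUBIC)
a=cv2.resize(np.load('top6.npz')['pixels'][155:205,165:215,::-1],(400,400),interpolation=cv2.INTER_CUBIC); 
cv2.imwrite('pics/t67.png',np.hstack([a,b]))"
```

```text
9.08 pos [576.5 294.3 205.7] yaw -25.81 z [-0.045 -0.023 -0.999] F [-0.7  -0.45 -1.93] w 13.3 q5 0.82
foot [570.8 291.4  78.8]
[-7.2 -2.9]
9.13 pos [576.9 294.5 206.6] yaw -25.8 z [-0.043 -0.022 -0.999] F [ 0.03  0.77 -0.8 ] w 13.7 q5 0.82
foot [571.5 291.7  79.8]
[-6.8 -2.3]
```

View pics/t67.png

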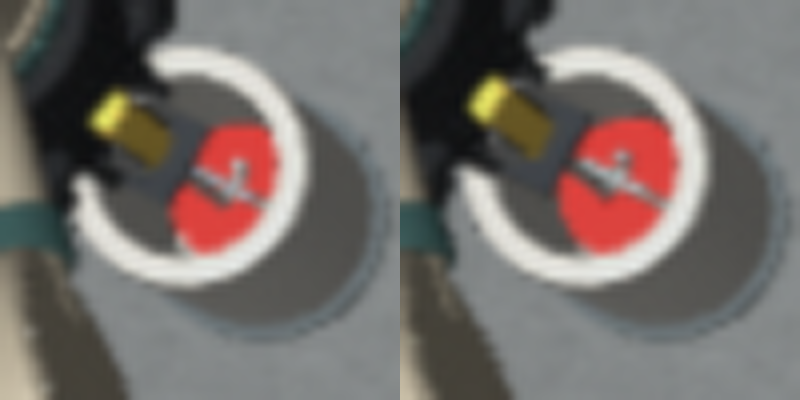

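The right half shows the lid shifted and larger, with the bail lying in the crook at (615,170), so the canister is caught and about 14 mm off the floor. Next I raise it slowly.

Call:
play_rows([
  {"fingers": 1,"dx": 0,"dy": 0,"dz": 7,"turn": 0},
  {"fingers": 1,"dx": 0,"dy": 0,"dz": 10,"turn": 0},
  {"fingers": 1,"dx": 0,"dy": 0,"dz": 10,"turn": 0},
  {"fingers": 1,"dx": 0,"dy": 0,"dz": 10,"turn": 0},
])

```text
clock: 9.47
position: [0.5754, 0.2943, 0.2451]
ee_rot: [0.017, 0.975, -0.223, -0.02]
contact_force: [0.8, -0.4, -2.9]
width: 0.0135
```

```bash
python3 -c "
from rel import *
f,r=foot(); print(uv(f))"
```

```text
9.47 pos [575.4 294.3 245.1] yaw -25.78 z [-0.047 -0.024 -0.999] F [ 0.81 -0.39 -2.88] w 13.5 q5 0.82
foot [569.4 291.3 118.2]
[-8.5 -3.6]
```

Call:
play_rows([
  {"fingers": 1,"dx": 1,"dy": 0.4,"dz": 10,"turn": 0},
  {"fingers": 1,"dx": 0.3,"dy": 0.1,"dz": 10,"turn": 0},
  {"fingers": 1,"dx": 0.3,"dy": 0.1,"dz": 10,"turn": 0},
  {"fingers": 1,"dx": 0.3,"dy": 0.1,"dz": 10,"turn": 0},
  {"fingers": 1,"dx": 0.3,"dy": 0.1,"dz": 10,"turn": 0},
])

```text
clock: 9.88
position: [0.5778, 0.2954, 0.3024]
ee_rot: [0.016, 0.975, -0.223, -0.019]
contact_force: [0.1, 0.8, -2.3]
width: 0.0134
```

```bash
python3 -c "
from rel import *
f,r=foot(); print(uv(f))"
```

```text
9.88 pos [577.8 295.4 302.4] yaw -25.76 z [-0.044 -0.022 -0.999] F [ 0.13  0.76 -2.32] w 13.4 q5 0.82
foot [572.2 292.5 175.6]
[-6.5 -1.3]
```

Call:
play_rows([
  {"fingers": 1,"dx": 0,"dy": 0,"dz": 12,"turn": 0},
  {"fingers": 1,"dx": 0,"dy": 0,"dz": 12,"turn": 0},
  {"fingers": 1,"dx": 0,"dy": 0,"dz": 12,"turn": 0},
  {"fingers": 1,"dx": 0,"dy": 0,"dz": 10,"turn": 0},
  {"fingers": 1,"dx": 0,"dy": 0,"dz": 5,"turn": 0},
])

```text
clock: 10.3
position: [0.5778, 0.2954, 0.3611]
ee_rot: [0.015, 0.975, -0.223, -0.017]
contact_force: [0.1, -0.0, -2.5]
width: 0.013
```

```bash
python3 -c "
from rel import *
f,r=foot(); p=get_image('side'); save(p,'s8.png',(130,180,290,300),4); foot()"
```

```text
10.3 pos [577.8 295.4 361.1] yaw -25.76 z [-0.041 -0.021 -0.999] F [ 0.11 -0.04 -2.54] w 13.0 q5 0.82
foot [572.7 292.7 234.2]
10.35 pos [578.1 295.5 362. ] yaw -25.76 z [-0.039 -0.02  -0.999] F [ 1.18  0.13 -0.64] w 12.9 q5 0.82
foot [573.2 292.9 235.1]
```

View pics/s8.png

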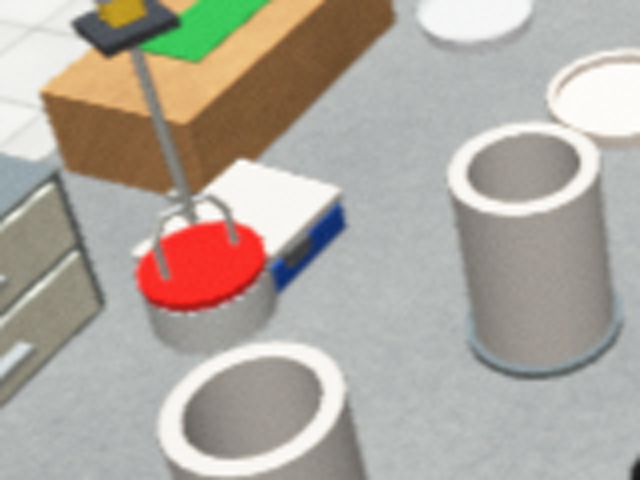

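The canister hangs level and centred on the hook above the well (lid at crop (200,265)). Next I carry it gently towards the dish.

Call:
play_rows([
  {"fingers": 1,"dx": 0,"dy": -3,"dz": 0,"turn": 0},
  {"fingers": 1,"dx": 0,"dy": -6,"dz": 0,"turn": 0},
  {"fingers": 1,"dx": 0,"dy": -9,"dz": 0,"turn": 0},
  {"fingers": 1,"dx": 0,"dy": -12,"dz": 0,"turn": 0},
  {"fingers": 1,"dx": 0,"dy": -15,"dz": 0,"turn": 0},
  {"fingers": 1,"dx": 0,"dy": -16,"dz": 0,"turn": 0},
  {"fingers": 1,"dx": 0,"dy": -16,"dz": 0,"turn": 0},
  {"fingers": 1,"dx": 0,"dy": -16,"dz": 0,"turn": 0},
  {"fingers": 1,"dx": 0,"dy": -16,"dz": 0,"turn": 0},
  {"fingers": 1,"dx": 0,"dy": -16,"dz": 0,"turn": 0},
])

```text
clock: 11.18
position: [0.5749, 0.1578, 0.3575]
ee_rot: [0.018, 0.975, -0.222, -0.021]
contact_force: [1.4, 0.3, -2.4]
width: 0.013
```

```bash
python3 -c "
from rel import *
foot()"
```

```text
11.18 pos [574.9 157.8 357.5] yaw -25.73 z [-0.048 -0.025 -0.999] F [ 1.38  0.28 -2.39] w 13.0 q5 0.61
foot [568.8 154.6 230.7]
```

Call:
play_rows([
  {"fingers": 1,"dx": 0.7,"dy": -16,"dz": 0.5,"turn": 0},
  {"fingers": 1,"dx": 0.7,"dy": -16,"dz": 0.5,"turn": 0},
  {"fingers": 1,"dx": 0.7,"dy": -16,"dz": 0.5,"turn": 0},
  {"fingers": 1,"dx": 0.7,"dy": -16,"dz": 0.5,"turn": 0},
  {"fingers": 1,"dx": 0.7,"dy": -16,"dz": 0.5,"turn": 0},
  {"fingers": 1,"dx": 0.7,"dy": -16,"dz": 0.5,"turn": 0},
  {"fingers": 1,"dx": 0.7,"dy": -16,"dz": 0.5,"turn": 0},
  {"fingers": 1,"dx": 0.7,"dy": -16,"dz": 0.5,"turn": 0},
  {"fingers": 1,"dx": 0.7,"dy": -16,"dz": 0.5,"turn": 0},
  {"fingers": 1,"dx": 0.7,"dy": -16,"dz": 0.5,"turn": 0},
  {"fingers": 1,"dx": 0.7,"dy": -16,"dz": 0.5,"turn": 0},
])

```text
clock: 12.1
position: [0.5727, -0.0453, 0.3594]
ee_rot: [0.022, 0.973, -0.229, -0.026]
contact_force: [0.9, 0.7, -2.3]
width: 0.0133
```

```bash
python3 -c "
from rel import *
foot()"
```

```text
12.1 pos [572.7 -45.3 359.4] yaw -26.53 z [-0.06  -0.031 -0.998] F [ 0.87  0.66 -2.29] w 13.3 q5 0.28
foot [565.  -49.3 232.7]
```

Call:
play_rows([
  {"fingers": 1,"dx": 2,"dy": -14,"dz": -1,"turn": 0.003},
  {"fingers": 1,"dx": 2,"dy": -13,"dz": -2,"turn": 0.003},
  {"fingers": 1,"dx": 2,"dy": -12,"dz": -3,"turn": 0},
  {"fingers": 1,"dx": 2,"dy": -10,"dz": -4,"turn": 0},
  {"fingers": 1,"dx": 2,"dy": -8,"dz": -5,"turn": 0},
  {"fingers": 1,"dx": 1.5,"dy": -6,"dz": -6,"turn": 0},
  {"fingers": 1,"dx": 1,"dy": -4,"dz": -7,"turn": 0},
  {"fingers": 1,"dx": 0,"dy": -2,"dz": -8,"turn": 0},
])

```text
clock: 12.77
position: [0.5808, -0.1289, 0.3205]
ee_rot: [0.024, 0.972, -0.231, -0.027]
contact_force: [-0.7, 0.1, -2.4]
width: 0.0134
```

```bash
python3 -c "
from rel import *
foot()"
```

```text
12.77 pos [ 580.8 -128.9  320.5] yaw -26.77 z [-0.063 -0.034 -0.997] F [-0.71  0.15 -2.42] w 13.4 q5 0.16
foot [ 572.8 -133.2  193.8]
```

Call:
play_rows([
  {"fingers": 1,"dx": 1,"dy": 0.5,"dz": -10,"turn": 0.002},
  {"fingers": 1,"dx": 1,"dy": 0.5,"dz": -11,"turn": 0.002},
  {"fingers": 1,"dx": 1,"dy": 0.5,"dz": -11,"turn": 0.002},
  {"fingers": 1,"dx": 1,"dy": 0.5,"dz": -11,"turn": 0.002},
  {"fingers": 1,"dx": 0.5,"dy": 0.5,"dz": -11,"turn": 0},
  {"fingers": 1,"dx": 0.5,"dy": 0.3,"dz": -10,"turn": 0},
  {"fingers": 1,"dx": 0.5,"dy": 0.3,"dz": -9,"turn": 0},
  {"fingers": 1,"dx": 0.3,"dy": 0,"dz": -7,"turn": 0},
])

```text
clock: 13.43
position: [0.5854, -0.1204, 0.2294]
ee_rot: [0.022, 0.974, -0.224, -0.03]
contact_force: [-0.7, -0.3, -2.0]
width: 0.013
```

Run:
```python
from rel import *
f,r=foot(); p=get_image('top'); np.savez('top9.npz',**p); f,r=foot()
h=cv2.cvtColor(p['pixels'],cv2.COLOR_RGB2HSV).astype(int)
m=((h[...,0]<8)|(h[...,0]>172))&(h[...,1]>120); m[:,:310]=0;m[:,375:]=0;m[:150]=0;m[230:]=0
ys,xs=np.where(m); print(len(xs),xs.min(),xs.max(),ys.min(),ys.max())
zl=f[2]-.0555+.03
for X in (onplane(p,[(xs.min()+xs.max())/2,(ys.min()+ys.max())/2],zl),): print("lid centre",X.round(4))
print("pred canister",(f[:2]*1000+[2.3,2.5]+7*u).round(1), "base z", f[2]-.0555)
```

```text
13.43 pos [ 585.4 -120.4  229.4] yaw -25.95 z [-0.068 -0.03  -0.997] F [-0.73 -0.26 -1.99] w 13.0 q5 0.17
foot [ 576.8 -124.1  102.7]
13.48 pos [ 584.7 -120.1  227.9] yaw -25.96 z [-0.071 -0.029 -0.997] F [-0.96  0.46 -3.14] w 13.1 q5 0.17
foot [ 575.7 -123.7  101.2]
119 331 346 172 186
lid centre [ 0.5798 -0.1282  0.0757]
pred canister [ 584.3 -124.3] base z 0.04573979377077147
```

Call:
play_rows([
  {"fingers": 1,"dx": 1.5,"dy": -2,"dz": -7,"turn": 0},
  {"fingers": 1,"dx": 1.5,"dy": -2,"dz": -7,"turn": 0},
  {"fingers": 1,"dx": 1,"dy": -1,"dz": -6,"turn": 0},
  {"fingers": 1,"dx": 0.5,"dy": -0.5,"dz": -5,"turn": 0},
  {"fingers": 1,"dx": 0.3,"dy": 0,"dz": -4,"turn": 0},
])

```text
clock: 13.9
position: [0.5911, -0.1264, 0.1972]
ee_rot: [0.022, 0.974, -0.224, -0.03]
contact_force: [0.6, 0.3, -2.0]
width: 0.0132
```

```bash
python3 -c "
from rel import *
foot()"
```

```text
13.9 pos [ 591.1 -126.4  197.2] yaw -25.93 z [-0.068 -0.03  -0.997] F [ 0.58  0.3  -1.98] w 13.2 q5 0.17
foot [ 582.4 -130.2   70.5]
```

Call:
play_rows([
  {"fingers": 1,"dx": 0,"dy": 0,"dz": -3,"turn": 0},
  {"fingers": 1,"dx": 0,"dy": 0,"dz": -3,"turn": 0},
  {"fingers": 1,"dx": 0,"dy": 0,"dz": -3,"turn": 0},
  {"fingers": 1,"dx": 0,"dy": 0,"dz": -3,"turn": 0},
])

```text
clock: 14.23
position: [0.5914, -0.1269, 0.1841]
ee_rot: [0.022, 0.974, -0.224, -0.029]
contact_force: [0.7, 0.0, -1.4]
width: 0.0133
```

Run:
```python
from rel import *
f,r=foot(); p=get_image('side'); np.savez('side10.npz',**p); f,r=foot()
print(proj(p,[.587,-.13,.03]))
c=proj(p,[.587,-.13,.06]); x,y=int(c[0])-40,int(c[1])-35
print(x,y); save(p,'s10.png',(x,y,x+80,y+60),8); print((np.array([proj(p,q) for q in ([.587,-.13,.034],[.587,-.13,.004])])-[x,y])*8)
```

```text
14.23 pos [ 591.4 -126.9  184.1] yaw -25.96 z [-0.067 -0.03  -0.997] F [ 0.67  0.03 -1.44] w 13.3 q5 0.17
foot [ 582.9 -130.6   57.5]
14.28 pos [ 591.1 -126.7  183.6] yaw -25.96 z [-0.068 -0.03  -0.997] F [-0.07 -0.14 -1.46] w 13.0 q5 0.17
foot [ 582.5 -130.5   56.9]
[283.65154141 197.77009308]
242 153
[[332.36256008 348.88707415]
 [338.65102661 417.51397896]]
```

View pics/s10.png

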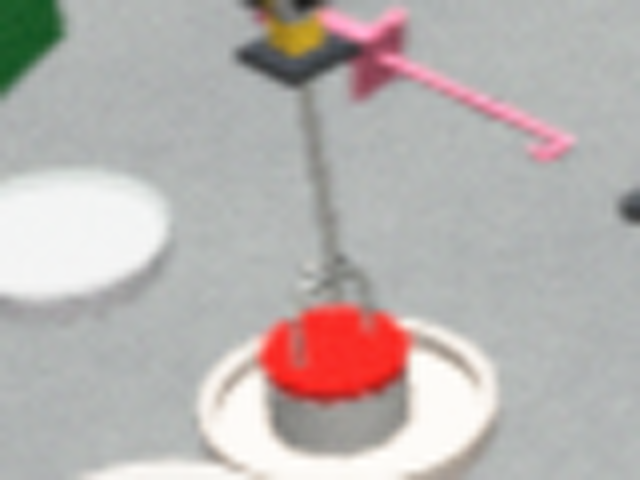

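The canister stands in the dish (lid at crop (335,350), dish ring around it) with the hook still in the bail. Next I lower the hook to free the bail, then slip it out backwards.

Call:
play_rows([
  {"fingers": 1,"dx": 0,"dy": 0,"dz": -4,"turn": 0},
  {"fingers": 1,"dx": 0,"dy": 0,"dz": -4,"turn": 0},
  {"fingers": 1,"dx": 0,"dy": 0,"dz": -2,"turn": 0},
])

```text
clock: 14.53
position: [0.5916, -0.1269, 0.1739]
ee_rot: [0.022, 0.974, -0.224, -0.029]
contact_force: [-0.7, -0.0, -0.5]
width: 0.0131
```

```bash
python3 -c "
from rel import *
foot(); get_image('top'); foot()"
```

```text
14.53 pos [ 591.6 -126.9  173.9] yaw -25.95 z [-0.066 -0.03  -0.997] F [-0.66 -0.04 -0.47] w 13.1 q5 0.17
foot [ 583.2 -130.7   47.2]
14.58 pos [ 591.4 -126.8  173.5] yaw -25.95 z [-0.067 -0.03  -0.997] F [ 0.41 -0.31 -1.57] w 13.3 q5 0.17
foot [ 582.9 -130.6   46.8]
```

Call:
play_rows([
  {"fingers": 1,"dx": -3,"dy": 1.5,"dz": 0,"turn": 0},
  {"fingers": 1,"dx": -4.5,"dy": 2.2,"dz": 0,"turn": 0},
  {"fingers": 1,"dx": -4.5,"dy": 2.2,"dz": 0,"turn": 0},
])

```text
clock: 14.83
position: [0.5795, -0.121, 0.1733]
ee_rot: [0.022, 0.974, -0.224, -0.029]
contact_force: [-0.3, 0.4, -0.3]
width: 0.0133
```

```bash
python3 -c "
from rel import *
foot()"
```

```text
14.83 pos [ 579.5 -121.   173.3] yaw -25.96 z [-0.066 -0.03  -0.997] F [-0.35  0.39 -0.32] w 13.3 q5 0.17
foot [ 571.2 -124.8   46.6]
```

Call:
play_rows([
  {"fingers": 1,"dx": -4.5,"dy": 2.2,"dz": 0,"turn": 0},
  {"fingers": 1,"dx": -4.5,"dy": 2.2,"dz": 0,"turn": 0},
  {"fingers": 1,"dx": -4.5,"dy": 2.2,"dz": 0,"turn": 0},
  {"fingers": 1,"dx": -3,"dy": 1.5,"dz": 0,"turn": 0},
])

```text
clock: 15.17
position: [0.5603, -0.1115, 0.174]
ee_rot: [0.022, 0.974, -0.224, -0.029]
contact_force: [-0.2, -0.2, -1.1]
width: 0.013
```

```bash
cat > chk.py <<'E'
from rel import *
f,r=foot(); p=get_image('side'); f,r=foot()
h=cv2.cvtColor(p['pixels'],cv2.COLOR_RGB2HSV).astype(int)
m=((h[...,0]<8)|(h[...,0]>172))&(h[...,1]>150); m[:,:242]=0;m[:,322:]=0;m[:153]=0;m[213:]=0
ys,xs=np.where(m); o=np.load('side10.npz')['pixels']; h=cv2.cvtColor(o,cv2.COLOR_RGB2HSV).astype(int)
m=((h[...,0]<8)|(h[...,0]>172))&(h[...,1]>150); m[:,:242]=0;m[:,322:]=0;m[:153]=0;m[213:]=0
Y,X=np.where(m); print("lid now",len(xs),xs.mean().round(2),ys.mean().round(2),"before",len(X),X.mean().round(2),Y.mean().round(2))
print("lid pos",onplane(p,[xs.mean(),ys.mean()],.034).round(4))
E
python3 chk.py
```

```text
15.17 pos [ 560.3 -111.5  174. ] yaw -25.95 z [-0.066 -0.03  -0.997] F [-0.23 -0.18 -1.06] w 13.0 q5 0.18
foot [ 551.9 -115.3   47.3]
15.22 pos [ 559.7 -111.1  174. ] yaw -25.95 z [-0.066 -0.03  -0.997] F [-0.83 -0.22 -1.84] w 13.2 q5 0.18
foot [ 551.2 -114.9   47.4]
lid now 135 282.7 197.3 before 153 283.64 197.01
lid pos [ 0.5879 -0.1261  0.034 ]
```

The red lid has not moved (px 282.7,197.3 against 283.6,197.0 before), and the hook is about 35 mm back. Next I raise it.

Call:
play_rows([
  {"fingers": 1,"dx": -1,"dy": 0.5,"dz": 12,"turn": 0},
  {"fingers": 1,"dx": -1,"dy": 0,"dz": 25,"turn": 0},
  {"fingers": 1,"dx": -1,"dy": 0,"dz": 30,"turn": 0},
  {"fingers": 1,"dx": 0,"dy": 0,"dz": 30,"turn": 0},
  {"fingers": 1,"dx": 0,"dy": 0,"dz": 25,"turn": 0},
  {"fingers": 1,"dx": 0,"dy": 0,"dz": 10,"turn": 0},
])

```text
clock: 15.72
position: [0.5518, -0.1089, 0.3076]
ee_rot: [0.022, 0.974, -0.223, -0.034]
contact_force: [0.4, 0.4, -1.2]
width: 0.0134
```

```bash
python3 chk.py
```

```text
15.72 pos [ 551.8 -108.9  307.6] yaw -25.93 z [-0.076 -0.027 -0.997] F [ 0.38  0.4  -1.22] w 13.4 q5 0.16
foot [ 542.2 -112.4  181. ]
15.77 pos [ 552.4 -109.1  308.8] yaw -25.93 z [-0.073 -0.028 -0.997] F [1.03 1.22 0.72] w 13.1 q5 0.16
foot [ 543.1 -112.7  182.1]
lid now 153 283.61 197.03 before 153 283.64 197.01
lid pos [ 0.586  -0.1281  0.034 ]
```

Call:
play_rows([
  {"fingers": 1,"dx": -5,"dy": -10,"dz": 0,"turn": 0.01},
  {"fingers": 1,"dx": -5,"dy": -18,"dz": 0,"turn": 0.012},
  {"fingers": 1,"dx": -5,"dy": -20,"dz": 0,"turn": 0.012},
  {"fingers": 1,"dx": -5,"dy": -20,"dz": 0,"turn": 0.012},
  {"fingers": 1,"dx": -5,"dy": -20,"dz": 0,"turn": 0.012},
  {"fingers": 1,"dx": -5,"dy": -20,"dz": 0,"turn": 0.012},
  {"fingers": 1,"dx": -5,"dy": -20,"dz": 0,"turn": 0.012},
  {"fingers": 1,"dx": -5,"dy": -20,"dz": 0,"turn": 0.01},
  {"fingers": 1,"dx": -5,"dy": -15,"dz": 0,"turn": 0.01},
  {"fingers": 1,"dx": -4,"dy": -8,"dz": 0,"turn": 0.01},
  {"fingers": 1,"dx": -2,"dy": -3,"dz": 0,"turn": 0},
])

```text
clock: 16.68
position: [0.4975, -0.2878, 0.3026]
ee_rot: [0.022, 0.986, -0.163, -0.033]
contact_force: [-0.6, 0.9, -1.2]
width: 0.0137
```

```bash
python3 -c "
from rel import *
foot(); get_image('top'); foot()"
```

```text
16.68 pos [ 497.5 -287.8  302.6] yaw -18.91 z [-0.072 -0.032 -0.997] F [-0.58  0.86 -1.19] w 13.7 q5 -0.27
foot [ 488.4 -291.9  176. ]
16.73 pos [ 497.3 -287.9  302.5] yaw -18.94 z [-0.072 -0.033 -0.997] F [-0.51 -0.16 -1.67] w 13.3 q5 -0.27
foot [ 488.1 -292.   175.9]
```

Call:
play_rows([
  {"fingers": 1,"dx": -2,"dy": -7,"dz": -5,"turn": 0},
  {"fingers": 1,"dx": -2,"dy": -8,"dz": -8,"turn": 0},
  {"fingers": 1,"dx": -2,"dy": -7,"dz": -10,"turn": 0},
  {"fingers": 1,"dx": -2,"dy": -4,"dz": -10,"turn": 0},
  {"fingers": 1,"dx": -1,"dy": -2,"dz": -8,"turn": 0},
  {"fingers": 1,"dx": 0,"dy": 0,"dz": -4,"turn": 0},
  {"fingers": 1,"dx": 0,"dy": 0,"dz": 0,"turn": 0},
])

```text
clock: 17.32
position: [0.4872, -0.3159, 0.2502]
ee_rot: [0.02, 0.986, -0.163, -0.034]
contact_force: [-0.0, 0.3, -1.0]
width: 0.013
```

```bash
python3 -c "
from rel import *
foot()"
```

```text
17.32 pos [ 487.2 -315.9  250.2] yaw -18.84 z [-0.075 -0.029 -0.997] F [-0.05  0.35 -1.03] w 13.0 q5 -0.32
foot [ 477.8 -319.6  123.6]
```

Run:
```python
from rel import *
p=get_image('top'); s=get_image('side'); np.savez('topA.npz',**p); np.savez('sideA.npz',**s); foot()
A=cv2.resize(p['pixels'][180:240,376:426,::-1],(400,480),interpolation=cv2.INTER_CUBIC)
B=cv2.resize(s['pixels'][110:190,310:376,::-1],(396,480),interpolation=cv2.INTER_CUBIC)
cv2.imwrite('pics/AB2.png',np.hstack([A,B]))
```

```text
17.42 pos [ 487.7 -316.   251.3] yaw -18.82 z [-0.073 -0.03  -0.997] F [-0.2   0.63 -0.42] w 12.8 q5 -0.32
foot [ 478.4 -319.9  124.7]
```

View pics/AB2.png

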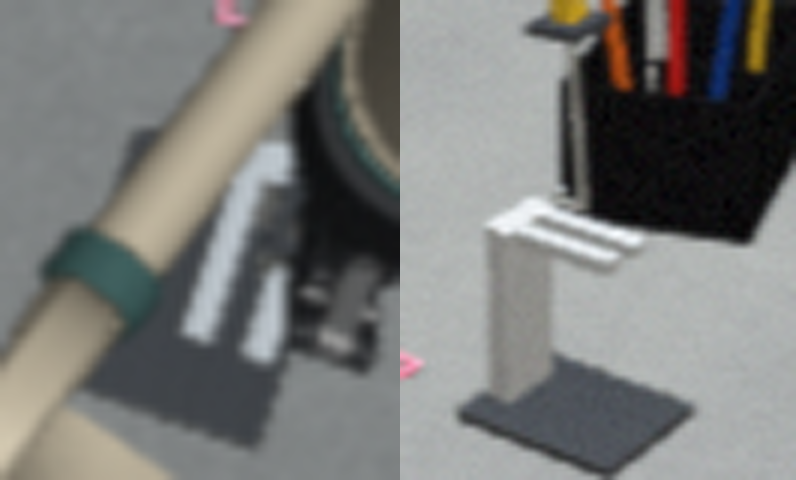

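```bash
cat > stnd.py <<'E'
from h import *
p=dict(np.load('topA.npz')); s=dict(np.load('sideA.npz'))
P=lambda c,z: onplane(s,[310+(c[0]-400+.5)/6-.5,110+(c[1]+.5)/6-.5],z)*1000
T=lambda c,z: onplane(p,[376+(c[0]+.5)/8-.5,180+(c[1]+.5)/8-.5],z)*1000
a=np.radians(-18.8); u=np.array([np.cos(a),np.sin(a)]); v=np.array([-u[1],u[0]])
f1=P((640,237),.11); f2=P((615,262),.11); print("tips side",f1.round(1),f2.round(1),"dist",np.linalg.norm(f1-f2))
fs=(f1+f2)[:2]/2+31*u; print("fork side",fs.round(1))
t1=T((197,338),.11); t2=T((262,357),.11); print("tips top",t1.round(1),t2.round(1)); print("fork top",((t1+t2)[:2]/2+31*u).round(1))
# base corners in side: right (695,408), bottom (607,473), left (460,412)
B=[P(c,.008)[:2] for c in ((695,408),(607,473),(460,412))]; print([b.round(1) for b in B],"base ctr side",((B[0]+B[2])/2).round(1),np.linalg.norm(B[0]-B[1]),np.linalg.norm(B[1]-B[2]))
F=P((583,206),.1247)[:2]; L=P((563,193),.1247+.007)[:2]; fl=P((567,32),.1247+.095)[:2]
for n,q in (("shankfoot",F),("lip top(+14)",L),("flange",fl)): print(n,q.round(1),"rel fork side uv",((q-fs)@u).round(1),((q-fs)@v).round(1))
E
python3 stnd.py
```

```text
tips side [ 450.1 -324.6  110. ] [ 454.4 -295.3  110. ] dist 29.695595958324873
fork side [ 481.6 -319.9]
tips top [ 457.7 -297.7  110. ] [ 451.5 -320.1  110. ]
fork top [ 483.9 -318.8]
[array([ 420.9, -336. ]), array([ 446.9, -261.6]), array([ 537.9, -294.4])] base ctr side [ 479.4 -315.2] 78.80620668016735 96.70707287557534
shankfoot [ 479.1 -321.1] rel fork side uv -2.0 -1.9
lip top(+14) [ 488.8 -318.5] rel fork side uv 6.4 3.7
flange [ 485.2 -312.5] rel fork side uv 1.0 8.2
```

Run:
```python
from h import *
s=dict(np.load('sideA.npz'))
g=cv2.cvtColor(s['pixels'],cv2.COLOR_RGB2GRAY)
print("cols",list(range(322,354)))
for r in list(range(114,120))+list(range(128,158)): print(r,' '.join('%3d'%q for q in g[r,322:354]))
```

```text
cols [322, 323, 324, 325, 326, 327, 328, 329, 330, 331, 332, 333, 334, 335, 336, 337, 338, 339, 340, 341, 342, 343, 344, 345, 346, 347, 348, 349, 350, 351, 352, 353]
114 171 175 175 174 174 175 177 169 142  99  70  69  74  80  80  85  89  86  76  67  57  53  63  88  77  27  12  14  37 115 147 140
115 175 176 173 173 176 177 176 171 142  99  68  61  55  55  52  59  66  65  59  68  65  51  69  97  78  37  11  10  37 115 141 138
116 172 174 176 175 176 174 176 174 171 168 148 137 115  91  79  63  59  62  99 135 104  46  66  93  80  43  21  16  36 114 150 143
117 175 171 174 174 174 174 177 179 175 176 174 172 173 175 170 136 113 116 145 120  59  25  48  83  88  61  20  15  36 116 145 138
118 170 171 175 174 175 175 177 181 178 178 178 177 176 177 175 154 142 148 129  79  25  16  40  74  99  73  20  14  34 116 144 138
119 173 175 173 171 174 177 176 175 179 180 178 179 178 179 175 161 132 108  62  28  13  17  35  74  98  73  27  21  34 106 122 109
128 175 173 177 176 178 177 179 175 178 179 174 175 176 169 123  52  83 101  67  17  16  12  10  16  11  10  14  17  11  10  11  11
129 177 17
[... 3117 characters left out ...]
 231 222 180 143 141 152 168 177 178 179
153 179 179 156 132 132 141 141 145 142 141 141 144 145 157 164 155 141 131 135 141 161 173 187 178 163 169 173 179 180 178 181 179
154 179 179 157 132 130 140 141 142 140 142 144 144 145 165 178 180 170 154 144 139 133 136 142 145 162 175 176 181 181 180 180 180
155 181 179 165 141 133 139 144 141 138 139 142 141 143 164 179 179 180 179 175 170 154 147 146 157 171 179 179 179 179 180 175 178
156 181 179 163 142 130 137 144 141 140 140 140 145 140 160 178 179 181 182 182 183 177 177 177 177 179 180 178 178 176 178 179 182
157 183 177 162 140 132 139 142 139 138 140 142 142 144 162 178 181 182 182 184 182 181 177 179 180 181 179 179 175 176 179 179 180
```

Run:
```python
from h import *
s=dict(np.load('sideA.npz')); a=np.radians(-18.8); u=np.array([np.cos(a),np.sin(a)]); v=np.array([-u[1],u[0]])
c0=np.array([484,-318.])
o=lambda c,z:onplane(s,c,z)[:2]*1000-c0
for n,c,z in (("slot",(340,148.8),.11),("slot far edge",(340,147.7),.11),("slot near edge",(340,149.8),.11),("slotR",(344,150.2),.11),("far prong end",(350,149),.11),
  ("foot",(339.7,144.3),.1245),("bar mid",(338,143.8),.1245),("lip top",(336.6,141),.133),("foot z-2",(339.7,144.3),.1225)):
    q=o(c,z); print(n,(q@u).round(1),(q@v).round(1))
for z in (.1245,.13,.15,.18,.2): # shank line
    print(z,[ (o(proj(s,np.r_[(c0+0)/1000,z]),z)).round(1)],proj(s,np.r_[c0/1000,z]).round(1))
```

```text
slot -5.5 -1.7
slot far edge -1.3 -7.6
slot near edge -9.4 3.6
slotR -20.6 -1.4
far prong end -30.7 -18.4
foot -4.0 -2.1
bar mid 2.1 -1.8
lip top 6.5 -0.6
foot z-2 -1.7 -5.3
0.1245 [array([ 0., -0.])] [338.2 144.2]
0.13 [array([-0., -0.])] [338.2 142.5]
0.15 [array([ 0., -0.])] [338.3 136.5]
0.18 [array([ 0., -0.])] [338.3 127.1]
0.2 [array([ 0., -0.])] [338.3 120.7]
```

Last view: the foot hangs just above the slot, aligned with it. From the pixel rows the foot lies at v −2.1 mm against the slot centre at −1.6 mm, inside the ±3.5 mm allowance. Next I lower it.

Call:
play_rows([
  {"fingers": 1,"dx": 0,"dy": 0,"dz": -6,"turn": 0},
  {"fingers": 1,"dx": 0,"dy": 0,"dz": -6,"turn": 0},
  {"fingers": 1,"dx": 0,"dy": 0,"dz": -6,"turn": 0},
  {"fingers": 1,"dx": 0,"dy": 0,"dz": -5,"turn": 0},
])

```text
clock: 17.75
position: [0.4896, -0.3163, 0.2292]
ee_rot: [0.022, 0.986, -0.162, -0.031]
contact_force: [-0.7, -0.2, -0.8]
width: 0.0127
```

```bash
python3 -c "
from rel import *
foot()"
```

```text
17.75 pos [ 489.6 -316.3  229.2] yaw -18.75 z [-0.068 -0.034 -0.997] F [-0.67 -0.18 -0.82] w 12.7 q5 -0.31
foot [ 480.9 -320.5  102.6]
```

Call:
play_rows([
  {"fingers": 1,"dx": -0.3,"dy": 0,"dz": -9,"turn": 0},
  {"fingers": 1,"dx": -0.3,"dy": 0,"dz": -9,"turn": 0},
  {"fingers": 1,"dx": -0.3,"dy": 0,"dz": -9,"turn": 0},
  {"fingers": 1,"dx": -0.3,"dy": 0,"dz": -9,"turn": 0},
])

```text
clock: 18.08
position: [0.4887, -0.3161, 0.1905]
ee_rot: [0.023, 0.986, -0.162, -0.03]
contact_force: [0.4, 0.0, -0.9]
width: 0.0133
```

```bash
python3 -c "
from rel import *
foot()"
```

```text
18.08 pos [ 488.7 -316.1  190.5] yaw -18.72 z [-0.067 -0.035 -0.997] F [ 0.4   0.04 -0.92] w 13.3 q5 -0.31
foot [ 480.2 -320.5   63.8]
```

Call:
play_rows([
  {"fingers": 1,"dx": -0.3,"dy": 0,"dz": -9,"turn": 0},
  {"fingers": 1,"dx": -0.3,"dy": 0,"dz": -9,"turn": 0},
  {"fingers": 1,"dx": -0.3,"dy": 0,"dz": -9,"turn": 0},
  {"fingers": 1,"dx": 0,"dy": 0,"dz": -6,"turn": 0},
  {"fingers": 1,"dx": 0,"dy": 0,"dz": -3,"turn": 0},
])

```text
clock: 18.5
position: [0.4862, -0.3152, 0.1477]
ee_rot: [0.021, 0.986, -0.162, -0.032]
contact_force: [-0.4, 0.6, -1.1]
width: 0.0133
```

```bash
python3 -c "
from rel import *
foot()"
```

```text
18.5 pos [ 486.2 -315.2  147.7] yaw -18.73 z [-0.071 -0.032 -0.997] F [-0.39  0.57 -1.11] w 13.3 q5 -0.3
foot [ 477.2 -319.2   21. ]
```

Call:
play_rows([
  {"fingers": 1,"dx": 0,"dy": 0,"dz": -2,"turn": 0},
  {"fingers": 1,"dx": 0,"dy": 0,"dz": -2,"turn": 0},
])

```text
clock: 18.67
position: [0.4861, -0.3151, 0.1426]
ee_rot: [0.021, 0.986, -0.162, -0.033]
contact_force: [-1.2, 0.4, 2.0]
width: 0.0132
```

```bash
python3 -c "
from rel import *
foot(); p=get_image('side'); np.savez('sideB.npz',**p); foot()
g=cv2.cvtColor(p['pixels'],cv2.COLOR_RGB2GRAY)
print('cols 324..352')
for r in range(136,158): print(r,' '.join('%3d'%q for q in g[r,324:353]))"
```

```text
18.67 pos [ 486.1 -315.1  142.6] yaw -18.73 z [-0.071 -0.031 -0.997] F [-1.2   0.35  2.01] w 13.2 q5 -0.3
foot [ 477. -319.   16.]
18.72 pos [ 486.1 -315.1  142.7] yaw -18.73 z [-0.071 -0.031 -0.997] F [ 0.02  0.   -0.2 ] w 13.3 q5 -0.3
foot [ 477.  -319.    16.1]
cols 324..352
136 180 178 178 176 177 165 120  81  67  42  76 112 105  95  95  64  29  21  29  23  13  16   9  12  14  14   8  11  10
137 179 177 179 181 178 171 123  82  71  42  74 107  97  89 103  78  36  26  26  30  19  13  10  10  16   5  14  15  15
138 182 182 179 173 176 174 123  82  71  45  71 105  99  91 107  79  34  26  29  22  16  14  14  10   7  11  13  12  13
139 178 176 177 177 175 174 142  94  66  47  59 101 103  99 107  77  32  20  22  20  13  18   4  13  13  12  15  14   9
140 179 176 176 180 176 177 154 114  77  44  55  95  97  91 104  76  33  21  29  23  20   9   8  12  17  13  12  13  10
141 178 179 180 176 177 178 172 149 108  60  55  94 100  91 105  78  42  24  25  20   8  15   9  15  12  12   6  15  14
142 176 177 178 177 176 178 178 170 134  91  73 103 106  98 103  92  58  53  54  37  17  11  12   8  
[... 1118 characters left out ...]
 143 140 143 140 138 141 134 132 132 129 124 142 170 204 226 234 232 220 182 140 137 154 170 175 177
153 155 130 133 141 144 142 142 141 142 141 147 159 164 154 139 133 132 140 160 173 186 177 164 167 170 175 180 179 177
154 155 133 132 139 143 139 138 142 145 143 144 164 178 167 142 133 142 139 131 134 141 146 160 171 177 180 178 179 182
155 164 142 132 137 141 139 139 143 139 140 142 165 179 164 138 136 157 168 155 149 145 155 171 178 178 179 178 179 178
156 163 137 132 141 142 139 140 140 142 143 145 163 174 165 140 140 168 180 177 177 175 175 175 177 181 180 176 178 176
157 164 141 130 136 142 139 141 138 141 142 142 165 175 177 152 146 166 182 181 179 179 178 178 179 181 177 179 176 180
```

A contact of about 2 N at the same height as when it was gripped (142.6 against 142.3 mm) means the flange is on the prongs. Next I release.

Call:
play_rows([
  {"fingers": 0.6,"dx": 0,"dy": 0,"dz": 0,"turn": 0},
  {"fingers": 0.2,"dx": 0,"dy": 0,"dz": 0,"turn": 0},
  {"fingers": -0.3,"dx": 0,"dy": 0,"dz": 0,"turn": 0},
  {"fingers": -1,"dx": 0,"dy": 0,"dz": 0,"turn": 0},
  {"fingers": -1,"dx": 0,"dy": 0,"dz": 0,"turn": 0},
  {"fingers": -1,"dx": 0,"dy": 0,"dz": 0,"turn": 0},
  {"fingers": -1,"dx": 0,"dy": 0,"dz": 0,"turn": 0},
])

```text
clock: 19.3
position: [0.4877, -0.3164, 0.1454]
ee_rot: [0.023, 0.986, -0.162, -0.03]
contact_force: [0.1, 0.5, -0.4]
width: 0.085
```

```bash
python3 -c "
from rel import *
foot()"
```

```text
19.3 pos [ 487.7 -316.4  145.4] yaw -18.73 z [-0.066 -0.035 -0.997] F [ 0.13  0.5  -0.43] w 85.0 q5 -0.3
foot [ 479.2 -320.8   18.8]
```

Open. I'll retreat straight up and then move aside, clear of everything.

Call:
play_rows([
  {"fingers": -1,"dx": 0,"dy": 0,"dz": 12,"turn": 0},
  {"fingers": -1,"dx": 0,"dy": 0,"dz": 20,"turn": 0},
  {"fingers": -1,"dx": 0,"dy": 0,"dz": 25,"turn": 0},
  {"fingers": -1,"dx": 0,"dy": 0,"dz": 25,"turn": 0},
  {"fingers": -1,"dx": 0,"dy": 0,"dz": 20,"turn": 0},
  {"fingers": -1,"dx": -20,"dy": 10,"dz": 10,"turn": 0},
  {"fingers": -1,"dx": -30,"dy": 15,"dz": 0,"turn": 0},
  {"fingers": -1,"dx": -30,"dy": 15,"dz": 0,"turn": 0},
  {"fingers": -1,"dx": -30,"dy": 15,"dz": 0,"turn": 0},
  {"fingers": -1,"dx": -10,"dy": 5,"dz": 0,"turn": 0},
  {"fingers": -1,"dx": 0,"dy": 0,"dz": 0,"turn": 0},
])

```text
clock: 20.22
position: [0.3634, -0.2539, 0.2614]
ee_rot: [0.023, 0.986, -0.162, -0.03]
contact_force: [-0.3, -0.3, -0.1]
width: 0.0854
```

Run:
```python
from rel import *
foot()
p=get_image('top'); s=get_image('side'); st()
P0=dict(np.load('top0.npz')); S0=dict(np.load('side0.npz'))
def yel(im,box):
    h=cv2.cvtColor(im['pixels'],cv2.COLOR_RGB2HSV).astype(int); m=(h[...,0]>20)&(h[...,0]<35)&(h[...,1]>130)&(h[...,2]>90)
    x0,y0,x1,y1=box; ys,xs=np.where(m[y0:y1,x0:x1]); return len(xs),(xs.mean()+x0).round(2),(ys.mean()+y0).round(2),(ys.min()+y0),(ys.max()+y0)
for n,a,b,box in (("top",P0,p,(376,190,426,240)),("side",S0,s,(325,115,350,160))): print(n,"yellow before",yel(a,box),"now",yel(b,box))
for n,a,b in (("top",P0,p),("side",S0,s)):
    d=np.abs(a['pixels'].astype(int)-b['pixels']).max(2)>45
    k,l,stt,c=cv2.connectedComponentsWithStats(d.astype(np.uint8))
    for i in range(1,k):
        if stt[i,4]>8: print(n,"changed",stt[i],c[i].round())
h=cv2.cvtColor(p['pixels'],cv2.COLOR_RGB2HSV).astype(int); m=((h[...,0]<8)|(h[...,0]>172))&(h[...,1]>120); m[:,:310]=0;m[:,375:]=0;m[:150]=0;m[230:]=0
ys,xs=np.where(m); print("lid top",len(xs), onplane(p,[xs.mean(),ys.mean()],.034).round(4))
h=cv2.cvtColor(s['pixels'],cv2.COLOR_RGB2HSV).astype(int); m=((h[...,0]<8)|(h[...,0]>172))&(h[...,1]>150); m[:,:242]=0;m[:,322:]=0;m[:153]=0;m[213:]=0
ys,xs=np.where(m); print("lid side",len(xs),onplane(s,[xs.mean(),ys.mean()],.034).round(4))
```

```text
20.22 pos [ 363.4 -253.9  261.4] yaw -18.68 z [-0.066 -0.036 -0.997] F [-0.34 -0.27 -0.13] w 85.4 q5 -0.37
foot [ 355.  -258.4  134.8]
20.32 pos [ 365.7 -255.3  261.4] yaw -18.67 z [-0.064 -0.037 -0.997] F [-0.58 -1.04  0.44] w 85.6 q5 -0.37<stdin>:7: RuntimeWarning: Mean of empty slice.
  ret = ret.dtype.type(ret / rcount)
Traceback (most recent call last):
ValueError: zero-size array to reduction operation minimum which has no identity
```

Call:
play_rows([
  {"fingers": -1,"dx": -5,"dy": 20,"dz": 3,"turn": 0},
  {"fingers": -1,"dx": -5,"dy": 28,"dz": 3,"turn": 0},
  {"fingers": -1,"dx": -5,"dy": 28,"dz": 3,"turn": 0},
  {"fingers": -1,"dx": -5,"dy": 28,"dz": 3,"turn": 0},
  {"fingers": -1,"dx": -5,"dy": 28,"dz": 3,"turn": 0},
  {"fingers": -1,"dx": -5,"dy": 28,"dz": 3,"turn": 0},
  {"fingers": -1,"dx": -5,"dy": 28,"dz": 3,"turn": 0},
  {"fingers": -1,"dx": 0,"dy": 15,"dz": 3,"turn": 0},
  {"fingers": -1,"dx": 0,"dy": 5,"dz": 0,"turn": 0},
  {"fingers": -1,"dx": 0,"dy": 0,"dz": 0,"turn": 0},
])

```text
clock: 21.15
position: [0.3477, -0.0476, 0.2865]
ee_rot: [0.024, 0.986, -0.162, -0.023]
contact_force: [-0.1, -0.7, 0.1]
width: 0.0855
```

```bash
cat > fin.py <<'E'
from rel import *
p=get_image('top'); s=get_image('side'); st()
P0=dict(np.load('top0.npz')); S0=dict(np.load('side0.npz'))
def yel(im,box):
    h=cv2.cvtColor(im['pixels'],cv2.COLOR_RGB2HSV).astype(int); m=(h[...,0]>20)&(h[...,0]<35)&(h[...,1]>130)&(h[...,2]>90)
    x0,y0,x1,y1=box; ys,xs=np.where(m[y0:y1,x0:x1])
    return (len(xs),(xs.mean()+x0).round(2),(ys.mean()+y0).round(2),xs.min()+x0,xs.max()+x0,ys.min()+y0,ys.max()+y0) if len(xs) else None
for n,a,b,box in (("top",P0,p,(376,190,426,240)),("side",S0,s,(325,115,350,160))): print(n,"yellow before",yel(a,box),"now",yel(b,box))
for n,a,b in (("top",P0,p),("side",S0,s)):
    d=np.abs(a['pixels'].astype(int)-b['pixels']).max(2)>45
    k,l,stt,c=cv2.connectedComponentsWithStats(d.astype(np.uint8))
    for i in range(1,k):
        if stt[i,4]>8: print(n,"changed",stt[i])
def lid(q,box,z):
    h=cv2.cvtColor(q['pixels'],cv2.COLOR_RGB2HSV).astype(int); m=((h[...,0]<8)|(h[...,0]>172))&(h[...,1]>120); x0,y0,x1,y1=box
    ys,xs=np.where(m[y0:y1,x0:x1]); print("lid",len(xs),onplane(q,[xs.mean()+x0,ys.mean()+y0],z).round(4) if len(xs) else None)
lid(p,(310,150,375,230),.034); lid(s,(242,153,322,213),.034)
E
python3 fin.py
```

```text
21.25 pos [347.5 -48.9 286.3] yaw -18.85 z [-0.053 -0.04  -0.998] F [-0.15 -0.04 -0.49] w 85.4 q5 0.05
top yellow before (40, np.float64(411.12), np.float64(210.45), np.int64(407), np.int64(415), np.int64(207), np.int64(213)) now (38, np.float64(409.87), np.float64(210.37), np.int64(406), np.int64(413), np.int64(207), np.int64(213))
side yellow before (119, np.float64(338.52), np.float64(137.24), np.int64(336), np.int64(341), np.int64(127), np.int64(147)) now (103, np.float64(338.25), np.float64(138.56), np.int64(336), np.int64(341), np.int64(128), np.int64(147))
top changed [329 169  19  20 292]
top changed [186 171  14  16 177]
top changed [412 208   4   8  11]
top changed [275 219  67  50 327]
top changed [258 225  12  33  99]
top changed [ 262  232   62   40 1386]
top changed [322 250  12  26 169]
top changed [319 263   3   9  11]
top changed [242 266  29  61 367]
top changed [326 272  10  12  41]
top changed [312 274  16  20 127]
top changed [291 276  17  17 130]
top changed [ 257  292  158  108 4581]
top changed [ 182  325  119   75 2911]
top changed [ 361  345   49   55 2226]

[... 377 characters left out ...]
]
top changed [310 383   4   9  21]
top changed [505 385  26  10 185]
top changed [262 391  18   9 137]
top changed [523 395   5   5  20]
side changed [ 331    0   48   45 1770]
side changed [437   0  13   9  73]
side changed [  397     0   107   265 13111]
side changed [  504     0   136   278 15649]
side changed [ 328   43   67   91 2941]
side changed [368 105   5  13  41]
side changed [376 125  11  19 161]
side changed [274 191  20  19 308]
side changed [ 469  206   47   50 1115]
side changed [532 219   4   7   9]
side changed [556 241  12  15  45]
side changed [472 253  79  55 829]
side changed [ 449  265  101   88 4236]
lid 214 [ 0.5892 -0.1302  0.034 ]
lid 199 [ 0.5972 -0.1526  0.034 ]
```

Run:
```python
from h import *
p=get_image('top'); s=get_image('side')
for n,f,q,box in (("top",'top0.npz',p,(325,245,375,280)),("side",'side0.npz',s,(355,195,385,230))):
    for im in (dict(np.load(f)),q):
        h=cv2.cvtColor(im['pixels'],cv2.COLOR_RGB2HSV).astype(int); x0,y0,x1,y1=box
        m=((h[...,0]>5)&(h[...,0]<18)&(h[...,1]>170))[y0:y1,x0:x1]; ys,xs=np.where(m); print(n,len(xs),(xs.mean()+x0).round(2),(ys.mean()+y0).round(2))
# shank/flange columns near the stand, side before/after
a=cv2.cvtColor(dict(np.load('side0.npz'))['pixels'],cv2.COLOR_RGB2GRAY); b=cv2.cvtColor(s['pixels'],cv2.COLOR_RGB2GRAY)
for r in (149,160,170): print(r,a[r,328:346],b[r,328:346])
sign=sign_off(); print(sign)
```

```text
top 2 346.5 263.5
top 3 347.33 263.0
side 55 369.31 207.55
side 55 369.24 207.53
149 [148 140 151 135  90  84  70  53  54  59  71  76  66  62  66  90 171 220] [156 146 160 128  75  60  57  65  74  78  87  80  79  77  70  98 178 228]
160 [139 136 135 135 138 139 139 156 170 143 130 159 175 175 176 176 173 174] [144 145 145 143 146 145 149 169 181 153 143 170 180 185 185 183 185 187]
170 [137 136 137 136 136 139 133 109  84  89 109 116 136 158 167 168 171 176] [142 144 143 146 148 145 144 115  89 106 121 122 141 166 178 179 179 188]
the job is handed in; nothing more can be done
None
```

The job is handed in at about 21 s of the 61 s allowed. I took the yellow hook from its stand and caught the red canister's bail inside the well. I then drew the canister up, set it down in the white dish, slipped the hook out backwards and hung it back in the fork.

**Last checks:**
- **Canister:** the top camera puts the red lid at (0.589, −0.130) m and the dish centre at (0.587, −0.130). The lid did not move when the hook came out.
- **Hook:** the handle and shank appear within about 1 px of where they started, roughly 3 mm to one side along the fork. The flange was felt resting on the prongs before I let go.
- **Other things:** the marker is where it was. The before-and-after comparison showed changes only at the red well, the dish, the hook's small shift and where the robot or its shadow falls. The parked arm hides part of the bench, probably the objective, so those things were not checked.
- **Gripper:** it is open, clear of everything and feels no contact force.

**What disagreed:**
- **Side-camera lid reading:** the last side view put the lid centre at (0.597, −0.153), about 24 mm from the dish centre. I put this down to red pixels from beyond the lid, because the stricter colour filter used earlier put it at (0.586, −0.128). I did not repeat that stricter check at the end.
- **Tool tilt:** the gripper drifted to about 4.5° off vertical along the way, and the held hook sat a few millimetres off the computed position. I corrected for both from the camera pictures.

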